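# Isolate the bead-mill shaker and change its pots

## Task

Change the batch on the bead-mill shaker, safely: with the head still closed, swing the isolator handle from on to off and stop where the padlock hole in its tail lines up with the hole in the fixed hasp, so that I can hang my padlock there. Then raise the clamp lever to swing the presser bar off the lids, stand the finished pot from the shaker in the grey tray, and load every pot that stands on the bench into a free place of the shaker: press the sprung jaw back with the pot, lower it to the bed and let the jaw close on it. Last, lower the clamp lever fully, leave the isolator off and lined up, and do not shift the label roll, the timer and the note pad beside it.

Things in the scene. Friction and masses are not known exactly. Their poses are not given: they have to be found in the camera images.
- shaker: white bead-mill shaker, fixed: bed 185 x 352 mm with four places in a row, at its right end (-y) a console with the isolator. Origin on the table under the middle of the row; x away from the robot across the row, y along the row to the left, z up. Bed top at z = 45 mm. Behind the row a rail 94 mm high (x from 55 mm) and at both ends (y = +-167 mm) white cheeks 151 mm high
- seat_1 (a point): leftmost (+y) place of the shaker: the point on the bed (z = 45 mm in the shaker's frame) where the middle of a seated pot's underside comes. The four places are 78 mm apart and alike. In front (-x) two sleeved posts stop the pot: radius 5 mm, 34 mm high over the bed, 20 mm before the point and 17 mm to either side
- seat_2 (a point): same point of the second place from the left, where the finished pot stands at the start. Behind each point (+x) stands a sprung jaw, 36 mm wide, top 52 mm over the bed, its face 4 mm behind the point when the place is empty. It slides back in +x up to 34 mm (1.7 N at first, 5 N at 25 mm) and springs forward when freed; a seated pot holds it 17 mm back
- seat_3 (a point): same point of the third place from the left. To load a place: hold the pot over it with its underside 38 to 42 mm over the bed (above the posts, still below the jaw's top) 25 mm before the point, press the jaw back with the pot until its middle is 5 mm behind the point (at least 3 mm, to pass the posts), lower it to the bed, let go
- seat_4 (a point): same point of the rightmost place (-y)
- isolator (a joint): turn of the black isolator handle about the upright axis, rad: about 0 to 0.3 at the start (on, grip to the right, -y of the shaker), 1.571 off (grip away from the robot, +x), stop of the reset travel at 1.95, past off. Turns anticlockwise from above with rising value; stiff (0.2 N m) and stays where it is left. The axis stands at x = -40, y = -285 mm in the shaker's frame
- isolator_grip (a point): grip of the handle, 62 mm from the axis: a blade 16 mm thick, its length along the radius (out to 78 mm), upright sides from 17 mm below to 13 mm above this point
- isolator_hole (a point): middle of the 10 mm padlock hole in the steel tail of the handle, 55 mm from the axis, opposite to the grip (117 mm from it)
- hasp_hole (a point): middle of the 10 mm hole in the fixed steel hasp tongue at the console's front; the tail's hole comes 6 mm above it at off
- clamp_lever (a joint): turn of the steel clamp lever, rad: 0 lowered (level, pointing to the robot, presser bar over the lids), 1.2 fully raised (knob up to 225 mm high). Stiff (about 2.5 N at the knob) and stays where it is left. Geared 2:1 to the presser bar, which swings up and over to the back, out of the way from 1.05 on. Pivot at x = 45, y = -215, z = 135 mm in the shaker's frame, axis along y
- lever_knob (a point): middle of the black knob of the clamp lever, a cylinder 20 mm in diameter and 28 mm long, lying along y of the shaker, 85 mm from the pivot, in front of it (-x) when lowered and swinging up over it; free at both ends, can be pinched from above by its ends
- pot_1: closed specimen pot with white screw lid, standing on the bench at the start (may be absent): 83 mm high, body 42 mm in diameter, lid 48 mm in diameter from 68 to 82 mm height, 110 g with the grinding beads in its bottom; origin at the middle of its underside, z up
- pot_2: closed specimen pot with white screw lid, standing on the bench at the start (may be absent): 83 mm high, body 42 mm in diameter, lid 48 mm in diameter from 68 to 82 mm height, 110 g with the grinding beads in its bottom; origin at the middle of its underside, z up
- pot_3: closed specimen pot with white screw lid, standing on the bench at the start (may be absent): 83 mm high, body 42 mm in diameter, lid 48 mm in diameter from 68 to 82 mm height, 110 g with the grinding beads in its bottom; origin at the middle of its underside, z up
- pot_4: closed specimen pot with white screw lid, standing on the bench at the start (may be absent): 83 mm high, body 42 mm in diameter, lid 48 mm in diameter from 68 to 82 mm height, 110 g with the grinding beads in its bottom; origin at the middle of its underside, z up
- spun_pot: the finished pot, like the others (83 mm high, lid 48 mm), clamped in the second place from the left, seat_2, at the start; origin at the middle of its underside. Its jaw presses with 4 N; it lifts straight out
- tray: grey tray, 135 x 135 mm outside, wall 4 mm, rim 16 mm high, floor 4 mm thick; origin under its centre. It is fixed
- roll: roll of labels, 96 mm in diameter, 52 mm high; bystander, leave alone; origin at the middle of its underside
- bench_timer: bench timer, 62 x 62 x 34 mm; bystander, leave alone; origin at the middle of its underside
- pad: yellow note pad, 76 x 76 x 11 mm; bystander, leave alone; origin at the middle of its underside
Things that resemble listed ones, but are neither listed nor needed, are in the scene too. Leave any yellow look-alike of the pot_3 alone. What is shaped like the pot_4 but red is not meant.

How it is judged:
By the outcome, as a careful person would: the job done as asked, in the order asked, and still so for the second after the job is handed in, with the robot touching nothing.
Of pot_1, pot_2, pot_3, pot_4 only 2 to 4 are there at a start; the rules pass over those that are not, and their reading is None.
At some moment in a run one of pot_1, pot_2, pot_3, pot_4 may be knocked a few centimetres aside while the robot is not near it.
It also fails if it takes over 210 s, if anything falls off the work surface, if the arm or the gripper's body presses on something with over 40 N, if the wrist force passes 120 N, or if a joint passes its speed limit or range.

## Robot

A 6-joint arm with a two-finger parallel gripper is mounted at the origin on a cart in front of the work surface, level with it; the furniture and walls round the work are solid. World frame = base frame: x ahead of the robot, y to its left, z up, the work surface at z = 0. Lengths are in mm, angles in degrees, forces in N, time in s.
With the tool pointing down it reaches from about 300 to 850 mm from the base axis. Payload 4.2 kg.
Tool frame: the origin (TCP) lies midway between the tips of the shut fingers; the grasp point (between the pads) lies env.hold_point_z behind it (env.hold_point_z is the distance from the TCP to the grasp point, in mm); z points along the fingers, y is the line along which they close (so a half turn about z gives the same grasp; the last joint's range is limited). The gripper opens to 91 mm and grips with 3 to 60 N. Pads are 32 mm wide; open, the fingers measure 118 mm over their backs; the gripper's body (76 mm by 178 mm) begins 60 mm behind the grasp point.
Start: joints at [74.599, 18.312, 89.639, -0, 72.044, -1.146], TCP at [141.59, 557.311, 213.976] pointing down, gripper open.
Joint ranges: [-177.97, 177.97], [-48.28, 115.42], [12.27, 149.76], [-77.06, 257.06], [2.81, 150.46], [-146.56, 146.56]. Speed limits (degrees/s): [147.25, 147.25, 180, 180, 180, 180].

## Interface

Orientations are given as [roll, pitch, yaw] about the fixed x, y, z axes, in that order (R = Rz(yaw) Ry(pitch) Rx(roll)).
In Python, from workcell import env, viewer, spotter gives the robot as it stands.
- The arm moves only by the tool apply_moves, never from a script. Its arguments are lists of equal length, an entry for each row: "delta_pos": the shift along the world's x, y, z normalised to -1 to 1, where 1 is 120 mm, a list of three; "rot": the turn, a rotation vector about the world's x, y, z normalised to -1 to 1, where 1 is 1.5 rad, a list of three; "hand": the opening, from 0 (shut) to 1 (fully open). A call has 1 to 10 rows; each row is the pose to reach, as a shift and turn from the pose commanded when the call began; what a row does not reach only later rows make up. A row lasts 1/12 s, in which the tool goes at most 41.7 mm and 7.16 degrees, less where a joint would pass 70% of its speed; a pose out of reach is approached as far as the arm can. A call with a number of a shift or a turn outside -1 to 1 is refused whole. A call with a gripper value outside its range is refused whole. The fingers move at their own pace and stop on an object; "newtons" is the grip in N (left out, the last holds). Time passes only in rows, so rows that repeat a pose let the fingers close. It gives the time, the measured TCP pose, the force, the opening and the grip force at its end, in the units of the state.
- env.state(): the state, without advancing time (a new reading comes with each control period).
- viewer.grab_frame(name): name is "side" or "top"; returns a dict with "pixels" (400x640x3 uint8, red, green, blue), "camera_matrix" (3x3 intrinsics, pixels), "R" (3x3) and "t" (3): a world point X has camera coordinates R X + t. Camera axes: x right, y down, z forward; pixel columns grow to the right and rows downward; lengths in mm; the calibration is good to about 2 mm. A picture is of the moment at which its call begins. There is no depth.
- env.job_done(): hands the job in; it is judged then, once.
Trained networks look in a picture, given as the dict that the camera call returned (one of the last four; its "shot" number tells which), for a name from the list of things; names that differ only in an ending like _2 or _b are one class to them, and where a whole thing is asked for, a point or a joint stands for the part that bears it (a point fixed in the world has none). Each returns a list of dicts, best first, with "score" (0 to 1); they miss things now and then, are a little off and sometimes report something else, mostly with a low value. They report only what shows in the picture. A call takes as long as a camera call. They do not tell look-alikes from the thing itself.
- spotter.trace(picture, query): "mask" (400x640 bool, what is visible of it) and "box" ([centre column, centre row, width, height] in pixels, round what is visible of it).
- spotter.landmark_of(picture, query): "position" ([column, row] in pixels: a listed point, or the origin of a listed thing).
The state is a dict: "time_s": time; "qpos": joint angles; "qvel": joint speeds; "effort": joint torques, N m; "ee_pos": TCP position; "ee_rot": TCP orientation; "force": force on the tool from outside, world axes, zero at the start; "torque": the same for the moment, N m; "gripper_width": finger opening in mm; "gripper_force": force on a finger pad.
Only numpy, scipy, OpenCV 4.12 (cv2) and the standard library are available. Lean on these libraries where they do the work, as an engineer would, in place of code of your own. Each camera call takes 0.05 s, during which the arm holds its last target. There are 200 camera calls.

## Working session

There is one attempt and no reset: what is moved stays moved. The work goes in short steps, Python scripts to look and compute and a tool call to move; the robot and the scene stay as the last step left them, time stands still between calls to the robot, and variables do not carry over. Pictures are saved under pics/ and viewed, at most 14 in all, crops included, and the job is handed in when it is done.

Besides the shell and the picture viewer there is one more tool, called after "Request:" in YAML: its name, and indented under it one key for each argument. apply_moves: Moves the arm, as the interface text tells. Its arguments: {"type":"object","properties":{"delta_pos":{"type":"array"},"rot":{"type":"array"},"hand":{"type":"array"},"newtons":{"type":"number"}},"required":["delta_pos","rot","hand"]}

```bash
mkdir -p pics
cat > h.py <<'E'
import numpy as np,cv2
from workcell import env,viewer,spotter
def save(p,n): cv2.imwrite('pics/'+n,p['pixels'][:,:,::-1])
def onz(p,uv,z):
    K=np.array(p['camera_matrix']);R=np.array(p['R']);t=np.array(p['t'])
    d=R.T@np.linalg.inv(K)@np.array([uv[0],uv[1],1.]);c=-R.T@t
    return c+d*(z-c[2])/d[2]
def proj(p,X):
    q=np.array(p['R'])@np.array(X,float)+np.array(p['t']);q=np.array(p['camera_matrix'])@q
    return q[:2]/q[2]
def tri(ps,uvs):
    A=[]
    for p,uv in zip(ps,uvs):
        P=np.array(p['camera_matrix'])@np.c_[np.array(p['R']),np.array(p['t'])]
        A+=[uv[0]*P[2]-P[0],uv[1]*P[2]-P[1]]
    X=np.linalg.svd(np.array(A))[2][-1];return X[:3]/X[3]
E
python3 - <<'E'
from h import *
np.set_printoptions(precision=1,suppress=True)
print(env.state(),env.hold_point_z)
a=viewer.grab_frame('top');b=viewer.grab_frame('side');save(a,'t0.png');save(b,'s0.png')
for p in(a,b):
    print(-np.array(p['R']).T@np.array(p['t']))
    for n in 'shaker seat_1 seat_4 isolator_grip isolator_hole hasp_hole lever_knob pot_1 spun_pot tray roll bench_timer pad'.split():
        print(n,[(np.round(d['position']).tolist(),round(d['score'],2)) for d in spotter.landmark_of(p,n)][:8])
E
```

```text
{'time_s': 0.0, 'qpos': array([74.6, 18.4, 89.7, -0. , 72. , -1.1]), 'qvel': array([ 0. ,  0. , -0. ,  0.1,  0.1, -0. ]), 'effort': array([ -0. , -41.2, -23.2,   0.1,   0. ,  -0. ]), 'ee_pos': array([141.5, 556.8, 213.1]), 'ee_rot': array([-179.9,   -0. ,  165.7]), 'force': array([-0.3, -0.3,  0.6]), 'torque': array([-0., -0.,  0.]), 'gripper_force': 0.0, 'gripper_width': 91.0673451641967} 18.8
[ 295.4  -17.  1408.4]
shaker [([282.0, 185.0], 0.84)]
seat_1 [([249.0, 183.0], 0.97), ([291.0, 184.0], 0.93), ([274.0, 179.0], 0.9), ([315.0, 181.0], 0.65), ([422.0, 190.0], 0.48)]
seat_4 [([249.0, 183.0], 0.97), ([291.0, 184.0], 0.93), ([274.0, 179.0], 0.9), ([315.0, 181.0], 0.65), ([422.0, 190.0], 0.48)]
isolator_grip [([379.0, 190.0], 0.9)]
isolator_hole [([348.0, 191.0], 0.7), ([271.0, 181.0], 0.55)]
hasp_hole [([364.0, 204.0], 0.81)]
lever_knob [([327.0, 226.0], 0.68), ([340.0, 187.0], 0.45)]
pot_1 [([397.0, 236.0], 0.6), ([328.0, 227.0], 0.52), ([419.0, 224.0], 0.52), ([269.0, 247.0], 0.46), ([292.0, 230.0], 0.42)]
spun_pot [([269.0, 180.0], 0.51)]
tray []
roll [([217.0, 183.0], 0.63), ([289.0, 180.0], 0.61)]
bench_timer [([420.0, 192.0], 0.55)]
pad [([419.0, 264.0], 0.67)]
[   -9.8 -1295.8   894.9]
shaker [([324.0, 208.0], 0.91)]
seat_1 [([314.0, 185.0], 0.95), ([336.0, 211.0], 0.92), ([329.0, 199.0], 0.68), ([320.0, 195.0], 0.62), ([319.0, 193.0], 0.26)]
seat_4 [([314.0, 185.0], 0.95), ([336.0, 211.0], 0.92), ([329.0, 199.0], 0.68), ([320.0, 195.0], 0.62), ([319.0, 193.0], 0.26)]
isolator_grip [([358.0, 230.0], 0.83)]
isolator_hole [([340.0, 219.0], 0.91)]
hasp_hole [([331.0, 228.0], 0.95)]
lever_knob [([339.0, 202.0], 0.71)]
pot_1 [([285.0, 221.0], 0.71), ([328.0, 282.0], 0.7), ([304.0, 237.0], 0.63), ([353.0, 295.0], 0.63), ([264.0, 212.0], 0.5)]
spun_pot [([321.0, 193.0], 0.54)]
tray []
roll [([300.0, 175.0], 0.81)]
bench_timer [([389.0, 286.0], 0.57)]
pad []
```

```bash
python3 -c "
import cv2,numpy as np
a=cv2.imread('pics/t0.png');b=cv2.imread('pics/s0.png');print(a.shape)"
```

```text
(400, 640, 3)
```

View pics/t0.png

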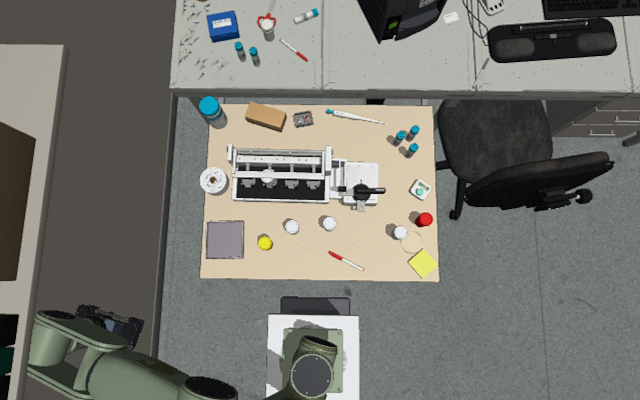

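View pics/s0.png

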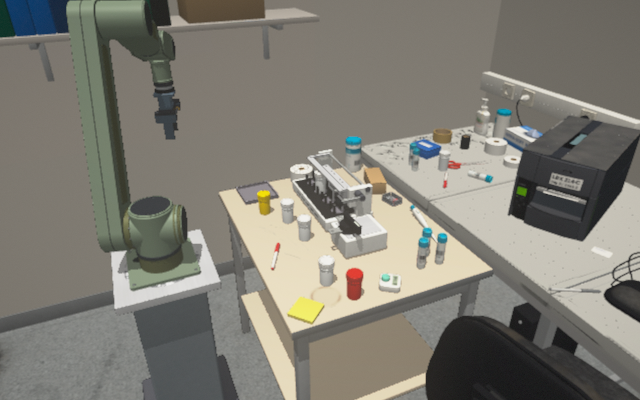

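The top view shows the white pots at (291,227), (329,223) and (400,232). The look-alikes are yellow (265,243), red (425,219) and the blue-capped vials at the back, none of which I want. The finished pot is in the shaker at (269,178) and the tray is at (225,240). Next I'll fit the shaker pose and check it in a crop.

```bash
cat > fit.py <<'E'
from h import *
from scipy.optimize import least_squares
np.set_printoptions(precision=1,suppress=True)
a=viewer.grab_frame('top');b=viewer.grab_frame('side');PS=[a,b]
def T(v,X): c,s=np.cos(v[2]),np.sin(v[2]);return np.array([v[0]+c*X[0]-s*X[1],v[1]+s*X[0]+c*X[1],X[2]])
obs=[]
for i,p in enumerate(PS):
    for d in spotter.landmark_of(p,'seat_1'):
        if d['score']>.6: obs.append((i,'seat',d['position']))
    for n in['shaker','hasp_hole','isolator_grip','isolator_hole']:
        for d in spotter.landmark_of(p,n)[:1]: obs.append((i,n,d['position']))
def res(v):
    r=[]
    q=v[3];zh=v[4]
    for i,n,uv in obs:
        if n=='seat':
            c=[proj(PS[i],T(v,[0,y,45]))-uv for y in(117,39,-39,-117)]
            e=min(c,key=lambda e:e@e)
        else:
            X={'shaker':[0,0,0],'hasp_hole':[-95,-285,zh],'isolator_grip':[-40+62*np.sin(q),-285-62*np.cos(q),v[5]],'isolator_hole':[-40-55*np.sin(q),-285+55*np.cos(q),zh+6]}[n]
            e=proj(PS[i],T(v,X))-uv
        r+=list(e)
    return np.array(r)
x0=onz(a,(282,185),0)
s=least_squares(res,[x0[0],x0[1],0,0.15,90,110],loss='soft_l1',x_scale=[10,10,.05,.1,10,10])
print(s.x,'yaw',np.degrees(s.x[2]),'q',s.x[3]);r=res(s.x).reshape(-1,2)
for o,e in zip(obs,r): print(o[0],o[1],np.round(o[2]),e)
v=s.x;np.save('v.npy',v)
for i,(p,nm,(u0,v0,w,h)) in enumerate([(a,'tc',(195,130,245,150)),(b,'sc',(225,140,240,180))]):
    im=p['pixels'][:,:,::-1].copy();k=3.2 if i==0 else 3.2
    c=cv2.resize(im[v0:v0+h,u0:u0+w],None,fx=k,fy=k,interpolation=cv2.INTER_CUBIC)
    q=v[3]
    for X,col in [([0,y,45],(0,0,255)) for y in(117,39,-39,-117)]+[([-92.5,s_*176,45],(255,0,0)) for s_ in(1,-1)]+[([55,s_*167,94],(0,200,0)) for s_ in(1,-1)]+[([-95,-285,v[4]],(255,0,255)),([-40,-285,v[5]],(0,255,255)),([-40,-215,135],(255,255,0)),([45,-215,135],(255,255,0))]:
        t=(proj(p,T(v,X))-[u0,v0])*k;cv2.circle(c,tuple(int(z) for z in t),3,col,1)
    cv2.imwrite(f'pics/{nm}.png',c)
def pots(z=83):
  from itertools import product
  A=spotter.landmark_of(a,'pot_1');B=spotter.landmark_of(b,'pot_1')
  for d,e in product(A,B):
    X=tri(PS,[d['position'],e['position']]);er=max(np.abs(proj(p,X)-w['position']).max() for p,w in((a,d),(b,e)))
    if er<3 and abs(X[2])<15: print('pot',np.round(d['position']),X,er,'z0:',onz(a,d['position'],0)[:2],onz(b,e['position'],0)[:2])
  for n in('spun_pot','roll','bench_timer','pad','lever_knob','tray'):
    print(n,[(onz(a,d['position'],dict(spun_pot=45,lever_knob=135).get(n,0))[:2],d['score']) for d in spotter.landmark_of(a,n)])
pots()
for nm in('tray','lever_knob','pot_1','isolator'):
  for p in PS:
    for d in spotter.trace(p,nm)[:5]: print(nm,np.round(d['box']),round(d['score'],2))
for c in[(207,221),(244,221),(207,258),(243,258)]: print(onz(a,c,16))
E
python3 fit.py
```

```text
[617.9 126.   -0.    0.1  92.2 108.1] yaw -1.173343088714187 q 0.10575963994356623
0 seat [312. 181.] [-0.   1.4]
0 seat [271. 181.] [-2.1 -0.2]
0 seat [286. 182.] [4.3 0.2]
0 seat [248. 181.] [-0.4 -0.7]
0 shaker [282. 186.] [-0.7 -1.5]
0 hasp_hole [358. 206.] [2.1 1.4]
0 isolator_grip [378. 192.] [ 0.9 -2.1]
0 isolator_hole [344. 195.] [ 0.3 -2.1]
1 seat [335. 210.] [ 1.9 -1. ]
1 seat [321. 192.] [-0.9 -1.1]
1 seat [314. 185.] [-1.3 -2.8]
1 seat [330. 198.] [-2.2  1.4]
1 shaker [322. 205.] [1.7 0.1]
1 hasp_hole [334. 227.] [-2.3  0.1]
1 isolator_grip [358. 228.] [-0.1  0.3]
1 isolator_hole [338. 214.] [-0.2  0.1]
pot [293. 229.] [451.4  77.4  -2.2] 0.005160050944141403 z0: [451.2  77.2] [450.3  73.9]
pot [326. 225.] [472.3 -46.3  -9.1] 0.7578492502829306 z0: [468.4 -45.3] [469.4 -59.1]
pot [418. 221.] [ 486.5 -375.9    1.9] 0.22282252723644547 z0: [ 485.9 -376.1] [ 488.2 -374. ]
pot [397. 233.] [ 435.9 -299.6    4.2] 1.3057313753259336 z0: [ 441.1 -301.9] [ 434.4 -294.5]
spun_pot [(array([616.8, 165.7]), 0.55)]
roll [(array([615.9, 357.5]), 0.63)]
bench_timer [(array([ 590.1, -390.
[... 174 characters left out ...]
.3]), 0.72), (array([579.6, -96.8]), 0.4)]
tray [(array([405.7, 321.1]), 0.57)]
tray [225. 241.  39.  36.] 0.85
tray [256. 192.  44.  22.] 0.91
lever_knob [343. 175.   7.  33.] 0.47
lever_knob [352. 200.  26.  10.] 0.64
pot_1 [423. 220.  23.  14.] 0.62
pot_1 [266. 243.  12.  16.] 0.58
pot_1 [293. 229.  18.  15.] 0.57
pot_1 [399. 233.  16.  11.] 0.55
pot_1 [331. 225.  18.  14.] 0.52
pot_1 [326. 271.  14.  27.] 0.93
pot_1 [307. 228.  17.  25.] 0.86
pot_1 [265. 203.  18.  26.] 0.69
pot_1 [355. 284.  16.  34.] 0.62
pot_1 [288. 213.  14.  26.] 0.6
isolator [364. 192.  40.  22.] 0.63
isolator [348. 224.  28.  20.] 0.71
[474.  387.9  16. ]
[475.9 253.6  16. ]
[341.1 379.7  16. ]
[343.1 251.1  16. ]
```

View pics/tc.png

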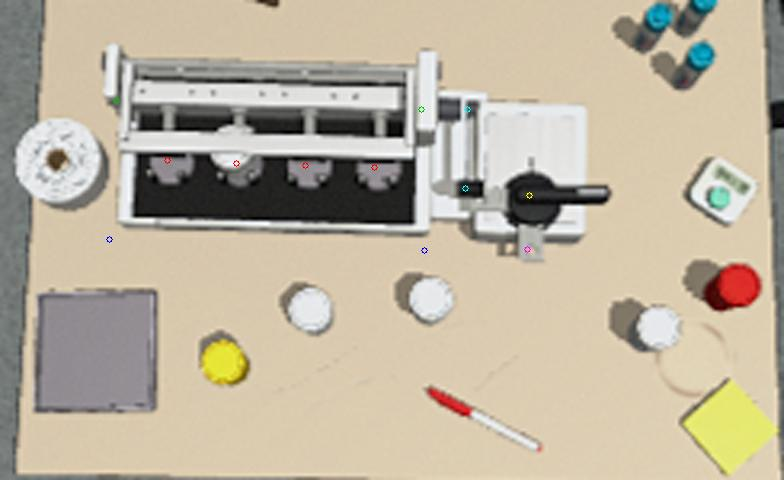

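View pics/sc.png

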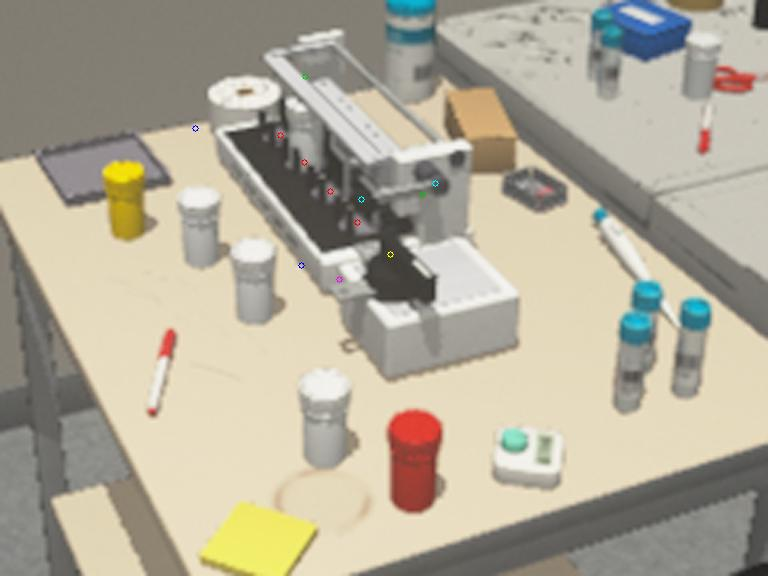

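The crop matches the fit: seats and knob sit where predicted (seats at (167,160) to (374,167)), and the isolator handle points right. I'm choosing the pots at crop (310,310), (430,300) and (658,328); yellow and red are excluded. The first move goes above the isolator grip.

Request:
apply_moves:
  delta_pos:
    - [0.518, -0.925, 0]
    - [0.518, -0.925, 0]
    - [0.518, -0.925, 0]
    - [0.518, -0.925, 0]
  rot:
    - [0, 0, -0.116]
    - [0, 0, -0.116]
    - [0, 0, -0.116]
    - [0, 0, -0.116]
  hand: [0.7, 0.7, 0.7, 0.7]

```text
time_s: 3.13
ee_pos: [205.5, 440.7, 213.9]
ee_rot: [-179.8, 0.1, 155.6]
force: [-0.6, -0.4, 0.1]
gripper_width: 67.3
gripper_force: 0.0
```

Request:
apply_moves:
  delta_pos:
    - [0.518, -0.925, 0]
    - [0.518, -0.925, 0]
    - [0.518, -0.925, 0]
    - [0.518, -0.925, 0]
  rot:
    - [0, 0, -0.116]
    - [0, 0, -0.116]
    - [0, 0, -0.116]
    - [0, 0, -0.116]
  hand: [0.7, 0.7, 0.7, 0.7]

```text
time_s: 3.47
ee_pos: [267.7, 330.4, 214.1]
ee_rot: [-179.9, 0.2, 145.5]
force: [-0.5, -0.4, 0.8]
gripper_width: 63.6
gripper_force: 0.0
```

Request:
apply_moves:
  delta_pos:
    - [0.518, -0.925, 0]
    - [0.518, -0.925, 0]
    - [0.518, -0.925, 0]
    - [0.518, -0.925, 0]
  rot:
    - [0, 0, -0.116]
    - [0, 0, -0.116]
    - [0, 0, -0.116]
    - [0, 0, -0.116]
  hand: [0.7, 0.7, 0.7, 0.7]

```text
time_s: 3.8
ee_pos: [330.5, 219.9, 214.3]
ee_rot: [-180.0, 0.2, 135.5]
force: [0.0, 0.8, -0.7]
gripper_width: 63.9
gripper_force: 0.0
```

Request:
apply_moves:
  delta_pos:
    - [0.518, -0.925, 0]
    - [0.518, -0.925, 0]
    - [0.518, -0.925, 0]
    - [0.518, -0.925, 0]
  rot:
    - [0, 0, -0.116]
    - [0, 0, -0.116]
    - [0, 0, -0.116]
    - [0, 0, -0.116]
  hand: [0.7, 0.7, 0.7, 0.7]

```text
time_s: 4.13
ee_pos: [393.4, 109.1, 214.3]
ee_rot: [179.9, 0.2, 125.5]
force: [0.2, 1.1, 1.1]
gripper_width: 63.5
gripper_force: 0.0
```

Request:
apply_moves:
  delta_pos:
    - [0.518, -0.925, 0]
    - [0.518, -0.925, 0]
    - [0.518, -0.925, 0]
    - [0.518, -0.925, 0]
  rot:
    - [0, 0, -0.116]
    - [0, 0, -0.116]
    - [0, 0, -0.116]
    - [0, 0, -0.116]
  hand: [0.5, 0.5, 0.5, 0.5]

```text
time_s: 4.47
ee_pos: [456.0, -1.6, 214.1]
ee_rot: [179.9, 0.2, 115.6]
force: [-0.1, 0.7, 0.5]
gripper_width: 46.1
gripper_force: 0.0
```

Request:
apply_moves:
  delta_pos:
    - [0.518, -0.925, 0]
    - [0.518, -0.925, 0]
    - [0.518, -0.925, 0]
    - [0.518, -0.925, 0]
  rot:
    - [0, 0, -0.116]
    - [0, 0, -0.116]
    - [0, 0, -0.116]
    - [0, 0, -0.116]
  hand: [0.5, 0.5, 0.5, 0.5]

```text
time_s: 4.8
ee_pos: [518.4, -112.6, 213.7]
ee_rot: [179.9, 0.2, 105.7]
force: [0.6, 0.3, -0.4]
gripper_width: 45.5
gripper_force: 0.0
```

Request:
apply_moves:
  delta_pos:
    - [0.518, -0.925, 0]
    - [0.518, -0.925, 0]
    - [0.518, -0.925, 0]
    - [0.518, -0.925, 0]
  rot:
    - [0, 0, -0.116]
    - [0, 0, -0.116]
    - [0, 0, -0.116]
    - [0, 0, -0.116]
  hand: [0.5, 0.5, 0.5, 0.5]

```text
time_s: 5.13
ee_pos: [580.2, -223.6, 212.8]
ee_rot: [179.9, 0.2, 95.8]
force: [0.3, -0.0, 0.2]
gripper_width: 45.4
gripper_force: 0.0
```

Request:
apply_moves:
  delta_pos:
    - [0, 0.02, -0.3]
    - [0, 0.02, -0.6]
    - [0, 0.02, -0.7]
    - [0, 0.02, -0.78]
    - [0, 0.02, -0.84]
    - [0, 0.02, -0.9]
    - [0, 0.02, -0.94]
    - [0, 0.02, -0.94]
  rot:
    - [0, 0, 0]
    - [0, 0, 0]
    - [0, 0, 0]
    - [0, 0, 0]
    - [0, 0, 0]
    - [0, 0, 0]
    - [0, 0, 0]
    - [0, 0, 0]
  hand: [0.5, 0.5, 0.5, 0.5, 0.5, 0.5, 0.5, 0.5]

```text
time_s: 5.8
ee_pos: [576.8, -216.9, 101.0]
ee_rot: [-180.0, -0.0, 96.0]
force: [-0.1, 0.1, 0.2]
gripper_width: 45.7
gripper_force: 0.0
```

Run:
```python
from h import *
b=viewer.grab_frame('side');a=viewer.grab_frame('top')
A=cv2.resize(b['pixels'][170:270,290:420,::-1],None,fx=4,fy=4,interpolation=cv2.INTER_CUBIC)
cv2.imwrite('pics/s1.png',A)
```

```text
(no output)
```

View pics/s1.png

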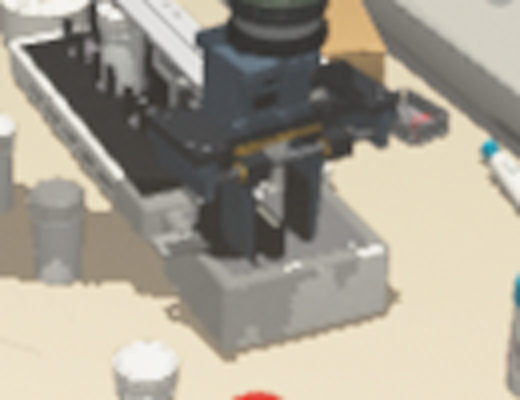

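The fingers straddle the blade at about (275,215) in the crop. I'll close gently.

Request:
apply_moves:
  delta_pos:
    - [0, 0, -0.02]
    - [0, 0, -0.02]
    - [0, 0, -0.02]
    - [0, 0, -0.02]
    - [0, 0, -0.02]
    - [0, 0, -0.02]
    - [0, 0, -0.02]
    - [0, 0, -0.02]
  rot:
    - [0, 0, 0]
    - [0, 0, 0]
    - [0, 0, 0]
    - [0, 0, 0]
    - [0, 0, 0]
    - [0, 0, 0]
    - [0, 0, 0]
    - [0, 0, 0]
  hand: [0.1, 0.1, 0.1, 0.1, 0.1, 0.1, 0.1, 0.1]
  newtons: 10

```text
time_s: 6.57
ee_pos: [577.0, -217.6, 98.9]
ee_rot: [180.0, 0.0, 95.9]
force: [-0.2, -1.9, 0.5]
gripper_width: 16.8
gripper_force: 9.8
```

Request:
apply_moves:
  delta_pos:
    - [0.0455, 0.007, 0]
    - [0.0903, 0.0179, 0]
    - [0.1338, 0.0329, 0]
    - [0.1757, 0.0518, 0]
    - [0.2158, 0.0746, 0]
    - [0.2535, 0.1008, 0]
    - [0.2888, 0.1304, 0]
    - [0.3212, 0.1631, 0]
    - [0.3212, 0.1631, 0]
  rot:
    - [0, 0, 0.0611]
    - [0, 0, 0.1222]
    - [0, 0, 0.1833]
    - [0, 0, 0.2444]
    - [0, 0, 0.3054]
    - [0, 0, 0.3665]
    - [0, 0, 0.4276]
    - [0, 0, 0.4887]
    - [0, 0, 0.4887]
  hand: [0.1, 0.1, 0.1, 0.1, 0.1, 0.1, 0.1, 0.1, 0.1]

```text
time_s: 7.32
ee_pos: [615.9, -198.1, 98.9]
ee_rot: [-180.0, 0.1, 138.2]
force: [0.2, -3.6, 1.0]
gripper_width: 16.2
gripper_force: 10.1
```

```bash
python3 -c "
from h import *
print(env.state())"
```

```text
{'time_s': 7.3167, 'qpos': array([-18.80987172,  29.53424651,  88.880355  ,  -0.09269346,
        61.5156147 , -66.93474348]), 'qvel': array([-0.51992958, -0.32272046,  0.46531686,  0.04506442, -0.43721595,
        6.09774748]), 'effort': array([  2.09411882, -48.74041557, -20.51569462,   1.17634077,
         0.36472483,  -0.17804055]), 'ee_pos': array([ 615.90987288, -198.14665148,   98.94795579]), 'ee_rot': array([-1.79952318e+02,  9.61166601e-02,  1.38169069e+02]), 'force': array([ 0.24584904, -3.573201  ,  1.02592165]), 'torque': array([-0.7101787 ,  0.05142295,  0.34286953]), 'gripper_force': 10.060379952192307, 'gripper_width': 16.171781170337262}
```

Request:
apply_moves:
  delta_pos:
    - [0.0285, 0.0346, 0]
    - [0.0538, 0.0715, 0]
    - [0.0758, 0.1106, 0]
    - [0.0942, 0.1514, 0]
    - [0.1088, 0.1938, 0]
    - [0.1197, 0.2373, 0]
    - [0.1266, 0.2815, 0]
    - [0.1296, 0.3264, 0]
    - [0.1296, 0.3264, 0]
    - [0.1296, 0.3264, 0]
  rot:
    - [0, 0, 0.0595]
    - [0, 0, 0.119]
    - [0, 0, 0.1784]
    - [0, 0, 0.2379]
    - [0, 0, 0.2973]
    - [0, 0, 0.3568]
    - [0, 0, 0.4163]
    - [0, 0, 0.4757]
    - [0, 0, 0.4757]
    - [0, 0, 0.4757]
  hand: [0.1, 0.1, 0.1, 0.1, 0.1, 0.1, 0.1, 0.1, 0.1, 0.1]

```text
time_s: 8.15
ee_pos: [630.3, -160.0, 98.9]
ee_rot: [-179.8, -0.0, 178.8]
force: [-1.6, -5.5, 0.8]
gripper_width: 16.6
gripper_force: 10.1
```

Request:
apply_moves:
  delta_pos:
    - [0, 0, 0]
    - [0, 0, 0]
    - [0, 0, 0]
    - [0, 0, 0]
  rot:
    - [0, 0, 0]
    - [0, 0, 0]
    - [0, 0, 0]
    - [0, 0, 0]
  hand: [0.42, 0.42, 0.42, 0.42]

```text
time_s: 8.48
ee_pos: [630.8, -158.1, 98.7]
ee_rot: [180.0, -0.0, 178.8]
force: [0.3, -0.8, -0.9]
gripper_width: 37.5
gripper_force: 0.0
```

Request:
apply_moves:
  delta_pos:
    - [0, 0, 0.3]
    - [0, 0, 0.6]
    - [0, 0, 1]
    - [0, 0, 1]
    - [0, 0, 1]
  rot:
    - [0, 0, 0]
    - [0, 0, 0]
    - [0, 0, 0]
    - [0, 0, 0]
    - [0, 0, 0]
  hand: [0.42, 0.42, 0.42, 0.42, 0.42]

```text
time_s: 8.9
ee_pos: [632.7, -158.7, 223.0]
ee_rot: [-179.9, 0.5, 178.8]
force: [-0.6, 0.1, -0.3]
gripper_width: 38.1
gripper_force: 0.0
```

Request:
apply_moves:
  delta_pos:
    - [-0.7, 0, 0.3]
    - [-1, 0, 0.3]
    - [-1, 0, 0.3]
    - [-1, 0, 0.3]
    - [-1, 0, 0.3]
  rot:
    - [0, 0, 0]
    - [0, 0, 0]
    - [0, 0, 0]
    - [0, 0, 0]
    - [0, 0, 0]
  hand: [0.42, 0.42, 0.42, 0.42, 0.42]

```text
time_s: 9.32
ee_pos: [509.0, -158.2, 254.3]
ee_rot: [180.0, -0.0, 178.8]
force: [0.9, 0.5, -0.6]
gripper_width: 38.4
gripper_force: 0.0
```

Request:
apply_moves:
  delta_pos:
    - [-0.7, 0, 0]
    - [-1, 0, 0]
    - [-1, 0, 0]
    - [-1, 0, 0]
    - [-1, 0, 0]
  rot:
    - [0, 0, 0]
    - [0, 0, 0]
    - [0, 0, 0]
    - [0, 0, 0]
    - [0, 0, 0]
  hand: [0.42, 0.42, 0.42, 0.42, 0.42]

```text
time_s: 9.73
ee_pos: [390.5, -158.4, 254.0]
ee_rot: [180.0, -0.0, 178.8]
force: [0.2, -0.9, 0.3]
gripper_width: 38.5
gripper_force: 0.0
```

Request:
apply_moves:
  delta_pos:
    - [-0.2, 0.4, 0]
    - [-0.2, 0.8, 0]
    - [-0.2, 1, 0]
    - [-0.2, 1, 0]
    - [-0.2, 1, 0]
  rot:
    - [0, 0, 0]
    - [0, 0, 0]
    - [0, 0, 0]
    - [0, 0, 0]
    - [0, 0, 0]
  hand: [0.42, 0.42, 0.42, 0.42, 0.42]

```text
time_s: 10.15
ee_pos: [368.6, -36.6, 254.4]
ee_rot: [180.0, 0.0, 179.2]
force: [0.1, -0.2, -0.6]
gripper_width: 38.6
gripper_force: 0.0
```

Run:
```python
from h import *
from fit import *
P=[]
for p,(u,w,ww,hh) in((a,(330,160,65,60)),(b,(305,190,65,60))):
    P.append(cv2.resize(p['pixels'][w:w+hh,u:u+ww,::-1],None,fx=6,fy=6,interpolation=cv2.INTER_CUBIC))
cv2.imwrite('pics/iso.png',np.hstack(P))
```

```text
[620.5 121.5  -0.    1.6  83.2 110.6] yaw -1.4223703949553899 q 1.6460354608461072
0 seat [314. 179.] [-1.1  3. ]
0 seat [288. 183.] [ 3.6 -1.5]
0 shaker [281. 184.] [ 0.6 -0.1]
0 hasp_hole [362. 207.] [-1.2  1.2]
0 isolator_grip [361. 173.] [0.1 0.3]
0 isolator_hole [362. 208.] [ 0.2 -0.7]
1 seat [315. 183.] [-0.7 -0.9]
1 seat [322. 191.] [-0.8 -0.2]
1 seat [330. 200.] [-1.   0.7]
1 seat [337. 213.] [ 0.8 -2.8]
1 shaker [323. 206.] [2.2 0.1]
1 hasp_hole [335. 230.] [-2.7  0.2]
1 isolator_grip [364. 215.] [ 0.9 -0. ]
1 isolator_hole [331. 230.] [ 1.7 -0.3]
pot [396. 235.] [ 435.4 -296.     1.6] 0.10378102418249568 z0: [ 435.9 -296.4] [ 435.9 -294.1]
pot [269. 245.] [396.2 159.6  13.4] 1.2716249504945267 z0: [392.5 162.4] [405.5 181.1]
pot [292. 227.] [455.9  81.9   4.3] 0.7689473185124029 z0: [459.2  81.4] [456.1  88.7]
pot [418. 222.] [ 485.5 -376.1    7.2] 0.3485603301903666 z0: [ 485.2 -377.5] [ 490.5 -368.8]
spun_pot [(array([615.8, 160.2]), 0.48)]
roll [(array([621.1, 368.2]), 0.94), (array([ 664. , -177.3]), 0.31)]
bench_timer [(array([ 593.5, -394.6]), 0.6)]
pad [(array([ 332.6, -382.3]), 0.9)]
lever_knob [(array([587.1, -97.8]), 0.5)]
tray [(array([408.5, 328.9]), 0.6)]
tray [223. 239.  37.  40.] 0.79
tray [257. 194.  43.  22.] 0.61
lever_knob [343. 176.   7.  32.] 0.69
lever_knob [340. 204.  95. 111.] 0.43
pot_1 [265. 243.  14.  13.] 0.57
pot_1 [424. 220.  20.  13.] 0.53
pot_1 [398. 233.  20.  16.] 0.44
pot_1 [326. 271.  20.  30.] 0.8
pot_1 [305. 230.  17.  27.] 0.71
pot_1 [287. 211.  16.  27.] 0.7
pot_1 [353. 284.  18.  33.] 0.66
pot_1 [263. 201.  15.  26.] 0.55
isolator [360. 190.  17.  47.] 0.64
isolator [350. 220.  44.  25.] 0.89
isolator [351. 200.  23.   9.] 0.53
[474.  387.9  16. ]
[475.9 253.6  16. ]
[341.1 379.7  16. ]
[343.1 251.1  16. ]
```

View pics/iso.png

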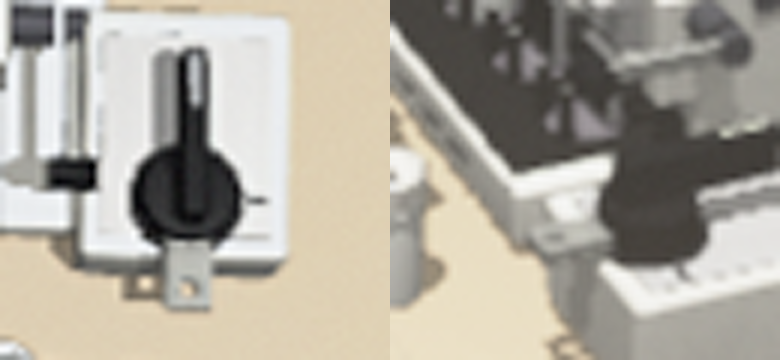

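Run:
```python
from h import *
a=viewer.grab_frame('top')
g=cv2.cvtColor(a['pixels'],cv2.COLOR_RGB2GRAY)
L=cv2.createLineSegmentDetector(0,0.8).detect(g)[0][:,0]
for l in L:
    n=np.hypot(l[0]-l[2],l[1]-l[3])
    m=((l[0]+l[2])/2,(l[1]+l[3])/2)
    if n>22 and 225<m[0]<385 and 140<m[1]<215:
        for z in(45,90):
            A,B=onz(a,l[:2],z),onz(a,l[2:],z);d=B-A
        ang=np.degrees(np.arctan2(d[1],d[0]));print(np.round(l,1),round(n),'ang mod 90',round((ang+45)%90-45,2))
    elif 340<m[0]<385 and 155<m[1]<215 and n>7:
        A,B=onz(a,l[:2],110),onz(a,l[2:],110);d=B-A
        print('iso',np.round(l,1),round((np.degrees(np.arctan2(d[1],d[0]))+45)%90-45,2))
```

```text
[321.9 199.4 236.9 197.1] 85 ang mod 90 -0.84
[269.4 170.  235.6 171. ] 34 ang mod 90 2.49
iso [347.7 178.3 345.7 190.4] -8.79
[231.9 176.  323.1 178.9] 91 ang mod 90 -1.08
[320.6 172.6 270.6 171.3] 50 ang mod 90 -0.92
iso [363.9 182.5 370.8 191.7] 36.12
[319.4 157.2 236.9 155.1] 83 ang mod 90 -0.84
[363.8 168.1 362.8 193.2] 25 ang mod 90 -2.57
iso [350.8 194.6 351.9 186.9] -8.22
iso [355.1 201.  350.6 194.8] 35.64
iso [351.2 186.8 359.3 182.9] 27.18
iso [364.4 199.8 355.6 199.3] -3.06
[235.6 162.2 319.4 164.5] 84 ang mod 90 -0.89
iso [344.1 161.9 343.9 183.1] -0.33
iso [365.6 202.9 378.1 202.2] 3.99
iso [345.5 201.8 355.6 203. ] -5.88
iso [374.4 206.1 365.6 206. ] 0.2
iso [344.6 206.6 336.1 200. ] -37.28
iso [356.8 183.1 356.4 169.3] 1.55
[244.4 199.6 328.1 201.8] 84 ang mod 90 -0.73
[235.5 149.9 324.3 152.4] 89 ang mod 90 -1.03
[227.8 174.1 233.6 196.4] 23 ang mod 90 17.1
[275.6 202.6 234.4 201.6] 41 ang mod 90 -0.64
[326.9 204.  281.9 202.7] 45 ang mod 90 -0.92
iso [363.2 212.7 350.7 209.3] -14.59
[279.4 204.2 302.1 208.1] 23 ang mod 90 -8.94
iso [340.1 183.2 340.9 169.3] -3.14
[376.9 162.4 346.9 162. ] 30 ang mod 90 -0.14
iso [345.6 158.1 335.6 157. ] -5.71
[377.4 199.4 377.6 164.4] 35 ang mod 90 -1.07
```

Run:
```python
from h import *
np.set_printoptions(precision=1,suppress=True)
a=viewer.grab_frame('top')
for uv in[(330+72/6,160+172/6),(330+75/6,160+22/6)]:print(uv,onz(a,uv,135),onz(a,uv,145))
for v0 in (615,618,620):print(proj(a,[v0-40-3.4,-89,145]))
h=cv2.cvtColor(a['pixels'],cv2.COLOR_RGB2GRAY)[182:196,333:352];print(h)
```

```text
(342.0, 188.66666666666666) [574.2 -93.2 135. ] [572.  -92.6 145. ]
(342.5, 163.66666666666666) [660.7 -94.6 135. ] [657.8 -94.  145. ]
[340.9 188.8]
[340.9 187.9]
[340.9 187.3]
[[201 160 158 225 238 238 240 188 173 187 133 201 239 205 216 231 230 227
  229]
 [202 161 158 224 237 237 240 195 177 187 139 204 239 199 212 231 229 228
  230]
 [202 161 161 225 240 239 244 199 182 190 145 208 242 200 214 231 229 230
  230]
 [204 161 161 229 245 230 217 160 176 208 148 173 240 206 217 231 230 230
  231]
 [175 162 161 184 180 131 105  71  92 116  76  81 125 159 222 232 229 230
  234]
 [163 165 164 164 125  63  29  30  29  24  26  20  12 160 227 232 229 231
  236]
 [164 165 166 168 124  63  45  49  49  44  43  34  23 171 230 232 231 233
  241]
 [165 164 166 169 128  55  32  38  36  39  39  38  21 170 231 232 231 234
  226]
 [160 161 163 168 124  49   8  18  22  21  25  22  10 172 231 233 232 237
  176]
 [228 231 193 159 130 106 109 114  89  52  33  46  91 165 224 232 231 239
  161]
 [238 239 232 229 228 230 232 234 187 134 141 206 231 220 227 232 231 240
  160]
 [236 237 236 238 239 239 240 243 203 146 157 229 242 229 229 231 232 241
  161]
 [236 236 236 237 237 236 238 240 200 143 156 225 240 227 229 231 231 241
  164]
 [236 235 235 238 236 236 237 240 201 133 155 226 239 226 228 231 232 239
  166]]
```

Request:
apply_moves:
  delta_pos:
    - [0.3, -0.1, 0]
    - [0.6, -0.2, 0]
    - [0.9, -0.3, 0]
    - [0.9, -0.3, 0]
  rot:
    - [0, 0, 0]
    - [0, 0, 0]
    - [0, 0, 0]
    - [0, 0, 0]
  hand: [0.47, 0.47, 0.47, 0.47]

```text
time_s: 11.98
ee_pos: [480.7, -76.5, 253.8]
ee_rot: [-179.9, 0.2, 178.8]
force: [0.3, 0.0, -0.5]
gripper_width: 42.7
gripper_force: 0.0
```

Request:
apply_moves:
  delta_pos:
    - [0.3, -0.1, 0]
    - [0.6, -0.16, 0]
    - [0.8, -0.16, 0]
    - [0.8, -0.16, -0.2]
    - [0.8, -0.16, -0.4]
    - [0.8, -0.16, -0.4]
    - [0.8, -0.16, -0.4]
  rot:
    - [0, 0, 0]
    - [0, 0, 0]
    - [0, 0, 0]
    - [0, 0, 0]
    - [0, 0, 0]
    - [0, 0, 0]
    - [0, 0, 0]
  hand: [0.47, 0.47, 0.47, 0.47, 0.47, 0.47, 0.47]

```text
time_s: 12.57
ee_pos: [569.9, -93.5, 205.8]
ee_rot: [180.0, -0.2, 178.8]
force: [-0.1, 0.6, -0.3]
gripper_width: 42.9
gripper_force: 0.0
```

Request:
apply_moves:
  delta_pos:
    - [0, 0, -0.2]
    - [0, 0, -0.4]
    - [0, 0, -0.55]
    - [0, 0, -0.65]
    - [0, 0, -0.73]
    - [0, 0, -0.73]
  rot:
    - [0, 0, 0]
    - [0, 0, 0]
    - [0, 0, 0]
    - [0, 0, 0]
    - [0, 0, 0]
    - [0, 0, 0]
  hand: [0.47, 0.47, 0.47, 0.47, 0.47, 0.47]

```text
time_s: 13.07
ee_pos: [570.4, -93.7, 118.9]
ee_rot: [180.0, -0.1, 178.8]
force: [-0.2, 0.2, 0.2]
gripper_width: 42.9
gripper_force: 0.0
```

Request:
apply_moves:
  delta_pos:
    - [0, 0, 0]
    - [0, 0, 0]
    - [0, 0, 0]
    - [0, 0, 0]
    - [0, 0, 0]
    - [0, 0, 0]
  rot:
    - [0, 0, 0]
    - [0, 0, 0]
    - [0, 0, 0]
    - [0, 0, 0]
    - [0, 0, 0]
    - [0, 0, 0]
  hand: [0.1, 0.1, 0.1, 0.1, 0.1, 0.1]
  newtons: 10

```text
time_s: 13.57
ee_pos: [571.7, -90.6, 120.6]
ee_rot: [179.7, 0.1, 178.8]
force: [1.6, 9.3, 0.2]
gripper_width: 27.7
gripper_force: 10.0
```

Request:
apply_moves:
  delta_pos:
    - [0.003, 0.025, 0.071]
    - [0.017, 0.025, 0.155]
    - [0.041, 0.025, 0.236]
    - [0.074, 0.025, 0.315]
    - [0.116, 0.025, 0.388]
    - [0.167, 0.025, 0.457]
    - [0.225, 0.025, 0.518]
    - [0.291, 0.025, 0.572]
    - [0.363, 0.025, 0.618]
    - [0.445, 0.025, 0.658]
  rot:
    - [0, 0, 0]
    - [0, 0, 0]
    - [0, 0, 0]
    - [0, 0, 0]
    - [0, 0, 0]
    - [0, 0, 0]
    - [0, 0, 0]
    - [0, 0, 0]
    - [0, 0, 0]
    - [0, 0, 0]
  hand: [0.1, 0.1, 0.1, 0.1, 0.1, 0.1, 0.1, 0.1, 0.1, 0.1]
  newtons: 20

```text
time_s: 14.4
ee_pos: [621.4, -91.1, 200.4]
ee_rot: [-180.0, -0.4, 178.8]
force: [-8.9, 0.6, 3.8]
gripper_width: 28.1
gripper_force: 20.0
```

Request:
apply_moves:
  delta_pos:
    - [0.01, 0, 0]
    - [0.02, 0, 0]
    - [0.02, 0, 0]
    - [0.02, 0, 0]
  rot:
    - [0, 0, 0]
    - [0, 0, 0]
    - [0, 0, 0]
    - [0, 0, 0]
  hand: [0.1, 0.1, 0.1, 0.1]

```text
time_s: 14.73
ee_pos: [625.5, -91.2, 202.0]
ee_rot: [-180.0, -0.0, 178.8]
force: [-7.3, 2.0, 9.3]
gripper_width: 27.8
gripper_force: 20.0
```

Request:
apply_moves:
  delta_pos:
    - [0, 0, 0]
    - [0, 0, 0]
    - [0, 0, 0]
    - [0, 0, 0.3]
    - [0, 0, 0.5]
    - [0, 0, 0.5]
  rot:
    - [0, 0, 0]
    - [0, 0, 0]
    - [0, 0, 0]
    - [0, 0, 0]
    - [0, 0, 0]
    - [0, 0, 0]
  hand: [0.6, 0.6, 0.6, 0.6, 0.6, 0.6]

```text
time_s: 15.23
ee_pos: [629.7, -91.4, 264.4]
ee_rot: [-179.9, 0.7, 178.8]
force: [-0.0, 0.7, 0.1]
gripper_width: 54.7
gripper_force: 0.0
```

Request:
apply_moves:
  delta_pos:
    - [-0.3, 0, 0]
    - [-0.6, 0, 0]
    - [-1, 0, 0]
    - [-1, 0, 0]
  rot:
    - [0, 0, 0]
    - [0, 0, 0]
    - [0, 0, 0]
    - [0, 0, 0]
  hand: [0.7, 0.7, 0.7, 0.7]

```text
time_s: 15.57
ee_pos: [500.1, -90.3, 257.5]
ee_rot: [180.0, -0.4, 178.8]
force: [-0.9, 0.5, -0.2]
gripper_width: 63.8
gripper_force: 0.0
```

Request:
apply_moves:
  delta_pos:
    - [-0.3, -0.3, 0]
    - [-0.6, -0.6, 0]
    - [-1, -0.8, 0]
    - [-1, -0.8, 0]
  rot:
    - [0, 0, 0]
    - [0, 0, 0]
    - [0, 0, 0]
    - [0, 0, 0]
  hand: [0.7, 0.7, 0.7, 0.7]

```text
time_s: 15.9
ee_pos: [384.6, -188.1, 258.2]
ee_rot: [-179.9, -0.0, 178.8]
force: [-0.5, -0.3, -0.5]
gripper_width: 63.8
gripper_force: 0.0
```

Run:
```python
from h import *
np.set_printoptions(precision=1,suppress=True)
a=viewer.grab_frame('top');b=viewer.grab_frame('side')
P=[]
for p,(u,w,ww,hh) in((a,(200,125,190,130)),(b,(245,145,145,130))):
    c=cv2.resize(p['pixels'][w:w+hh,u:u+ww,::-1],None,fx=4 if 0 else 2.3 ,fy=2.3,interpolation=cv2.INTER_CUBIC)
    for y in(117,39,-39,-117):
        q=(proj(p,[616.5+.0157*y,125+y,45])-[u,w])*2.3;cv2.circle(c,tuple(int(k) for k in q),3,(0,0,255),1)
    q=(proj(p,[617.1,164,128])-[u,w])*2.3;cv2.circle(c,tuple(int(k) for k in q),3,(0,255,0),1)
    P.append(c)
cv2.imwrite('pics/up.png',np.hstack(P))
for p in(a,b):
  for n in('spun_pot',):
    for d in spotter.trace(p,'pot_1'):print(np.round(d['box'],1),round(d['score'],2),onz(p,d['box'][:2],83)[:2])
    print([(np.round(d['position']),d['score']) for d in spotter.landmark_of(p,n)][:3])
```

```text
[267.6 243.4  11.3  12.7] 0.71 [391.5 156.4]
[290.5 226.7  13.7  11.7] 0.7 [449.8  79.7]
[331.8 224.2  19.1  14.8] 0.59 [460.5 -61.8]
[425.8 218.   20.5  10.6] 0.54 [ 486.5 -383.6]
[361.4 189.1  15.   44.4] 0.15 [ 584.9 -163.7]
[(array([269., 180.]), 0.58)]
[354.9 284.1  17.2  32.5] 0.95 [ 463.  -426.7]
[326.9 270.5  19.1  31.8] 0.87 [ 418.5 -342.4]
[287.1 211.7  17.9  26.5] 0.7 [427.4   7.2]
[306.6 227.3  16.1  21.6] 0.55 [ 451.  -111.4]
[264.4 201.5  17.4  21.6] 0.49 [378.4 107. ]
[(array([320., 192.]), 0.49)]
```

View pics/up.png

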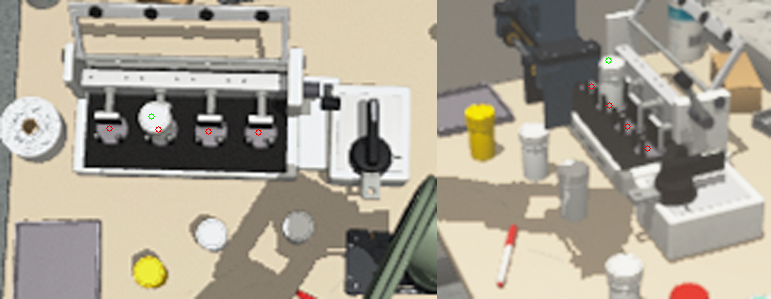

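Run:
```python
from h import *
np.set_printoptions(precision=1,suppress=True)
a=viewer.grab_frame('top')
g=cv2.cvtColor(a['pixels'],cv2.COLOR_RGB2GRAY)
for nm,(u0,v0,w,h),z,th in[('j1',(238,172,20,8),97,150),('j3',(282,172,20,8),97,150),('j4',(304,173,20,8),97,150),('spun',(255,167,24,20),128,120),('p1',(280,215,24,24),83,200),('p2',(318,212,24,24),83,130),('p3',(388,222,24,22),83,200)]:
    m=(g[v0:v0+h,u0:u0+w]>th).astype(np.uint8)
    n,l,st,c=cv2.connectedComponentsWithStats(m)
    k=1+np.argmax(st[1:,4]);uv=c[k]+[u0,v0];b=st[k]
    print(nm,uv,b,'X',onz(a,uv,z))
print(g[174:180,238:326:1][2]); print(g[166:186,256:280])
```

```text
j1 [245.8 174.2] [ 3  0 11  4 26] X [629.7 239.   97. ]
j3 [290.7 175.8] [ 4  3 10  3 24] X [626.   82.7  97. ]
j4 [312.7 175.8] [ 4  0 11  5 34] X [626.8   6.2  97. ]
spun [267.8 176. ] [  5   0  16  20 197] X [616.2 158.  128. ]
p1 [290.  225.3] [  0   0  24  24 392] X [454.7  81.6  83. ]
p2 [329.5 222.9] [  5   5  14  13 145] X [465. -54.  83.]Traceback (most recent call last):
  File "<stdin>", line 8, in <module>
    return _wrapfunc(a, 'argmax', axis=axis, out=out, **kwds)
    return bound(*args, **kwds)
ValueError: attempt to get argmax of an empty sequence
```

Request:
apply_moves:
  delta_pos:
    - [0, 0.3, 0]
    - [0, 0.65, 0]
    - [0, 1, 0]
    - [0, 1, 0]
  rot:
    - [0, 0, 0]
    - [0, 0, 0]
    - [0, 0, 0]
    - [0, 0, 0]
  hand: [0.75, 0.75, 0.75, 0.75]

```text
time_s: 16.58
ee_pos: [386.9, -60.2, 258.0]
ee_rot: [179.8, -0.0, 179.3]
force: [0.4, -0.2, 0.2]
gripper_width: 68.3
gripper_force: 0.0
```

Request:
apply_moves:
  delta_pos:
    - [0, 0.3, 0]
    - [0, 0.65, 0]
    - [0, 0.97, 0]
    - [0, 0.97, 0]
  rot:
    - [0, 0, 0]
    - [0, 0, 0]
    - [0, 0, 0]
    - [0, 0, 0]
  hand: [0.75, 0.75, 0.75, 0.75]

```text
time_s: 16.92
ee_pos: [387.0, 55.9, 258.1]
ee_rot: [179.8, 0.0, 179.4]
force: [0.3, -1.0, -0.4]
gripper_width: 68.3
gripper_force: 0.0
```

Request:
apply_moves:
  delta_pos:
    - [0.2, 0.3, 0]
    - [0.45, 0.6, 0]
    - [0.7, 0.94, 0]
    - [0.93, 0.94, 0]
    - [0.93, 0.94, 0]
  rot:
    - [0, 0, 0]
    - [0, 0, 0]
    - [0, 0, 0]
    - [0, 0, 0]
    - [0, 0, 0]
  hand: [0.75, 0.75, 0.75, 0.75, 0.75]

```text
time_s: 17.33
ee_pos: [504.2, 166.0, 256.3]
ee_rot: [180.0, 0.2, 179.1]
force: [0.7, 0.1, 0.7]
gripper_width: 68.5
gripper_force: 0.0
```

Request:
apply_moves:
  delta_pos:
    - [0.3, 0, 0]
    - [0.6, 0, 0]
    - [0.9, 0, -0.1]
    - [1, 0, -0.4]
    - [1, 0, -0.6]
    - [1, 0, -0.6]
  rot:
    - [0, 0, 0]
    - [0, 0, 0]
    - [0, 0, 0]
    - [0, 0, 0]
    - [0, 0, 0]
    - [0, 0, 0]
  hand: [0.75, 0.75, 0.75, 0.75, 0.75, 0.75]

```text
time_s: 17.83
ee_pos: [615.9, 161.2, 179.1]
ee_rot: [-179.8, -0.7, 178.9]
force: [-0.4, 0.0, -0.4]
gripper_width: 68.6
gripper_force: 0.0
```

Request:
apply_moves:
  delta_pos:
    - [0, 0, -0.2]
    - [0, 0, -0.4]
    - [0, 0, -0.55]
    - [0, 0, -0.65]
    - [0, 0, -0.7]
    - [0, 0, -0.7]
  rot:
    - [0, 0, 0]
    - [0, 0, 0]
    - [0, 0, 0]
    - [0, 0, 0]
    - [0, 0, 0]
    - [0, 0, 0]
  hand: [0.75, 0.75, 0.75, 0.75, 0.75, 0.75]

```text
time_s: 18.33
ee_pos: [617.9, 162.4, 101.9]
ee_rot: [-180.0, -0.1, 178.9]
force: [-0.5, -0.3, 0.2]
gripper_width: 68.3
gripper_force: 0.0
```

Request:
apply_moves:
  delta_pos:
    - [0, 0, 0]
    - [0, 0, 0]
    - [0, 0, 0]
    - [0, 0, 0]
    - [0, 0, 0]
    - [0, 0, 0]
  rot:
    - [0, 0, 0]
    - [0, 0, 0]
    - [0, 0, 0]
    - [0, 0, 0]
    - [0, 0, 0]
    - [0, 0, 0]
  hand: [0.4, 0.4, 0.4, 0.4, 0.4, 0.4]
  newtons: 10

```text
time_s: 18.83
ee_pos: [618.9, 162.8, 103.4]
ee_rot: [179.9, 0.1, 178.8]
force: [-0.4, 0.2, 5.3]
gripper_width: 47.6
gripper_force: 10.0
```

Request:
apply_moves:
  delta_pos:
    - [0, 0, 0]
    - [0, 0, 0]
    - [0, 0, 0.2]
    - [0, 0, 0.4]
    - [0, 0, 0.6]
    - [0, 0, 0.85]
    - [0, 0, 0.85]
  rot:
    - [0, 0, 0]
    - [0, 0, 0]
    - [0, 0, 0]
    - [0, 0, 0]
    - [0, 0, 0]
    - [0, 0, 0]
    - [0, 0, 0]
  hand: [0.4, 0.4, 0.4, 0.4, 0.4, 0.4, 0.4]
  newtons: 25

```text
time_s: 19.42
ee_pos: [621.0, 163.0, 210.0]
ee_rot: [179.9, 0.6, 178.8]
force: [1.9, -0.4, 0.2]
gripper_width: 47.9
gripper_force: 25.0
```

Request:
apply_moves:
  delta_pos:
    - [-0.2, 0.15, 0]
    - [-0.4, 0.3, 0]
    - [-0.6, 0.45, 0]
    - [-0.88, 0.65, 0]
    - [-0.88, 0.65, 0]
  rot:
    - [0, 0, 0]
    - [0, 0, 0]
    - [0, 0, 0]
    - [0, 0, 0]
    - [0, 0, 0]
  hand: [0.4, 0.4, 0.4, 0.4, 0.4]

```text
time_s: 19.83
ee_pos: [506.5, 243.1, 203.1]
ee_rot: [180.0, -0.4, 179.1]
force: [0.5, -0.5, -2.0]
gripper_width: 47.5
gripper_force: 25.0
```

Request:
apply_moves:
  delta_pos:
    - [-0.2, 0.15, 0]
    - [-0.4, 0.3, 0]
    - [-0.6, 0.45, 0]
    - [-0.87, 0.65, -0.2]
    - [-0.87, 0.65, -0.4]
    - [-0.87, 0.65, -0.6]
    - [-0.87, 0.65, -0.75]
    - [-0.87, 0.65, -0.75]
  rot:
    - [0, 0, 0]
    - [0, 0, 0]
    - [0, 0, 0]
    - [0, 0, 0]
    - [0, 0, 0]
    - [0, 0, 0]
    - [0, 0, 0]
    - [0, 0, 0]
  hand: [0.4, 0.4, 0.4, 0.4, 0.4, 0.4, 0.4, 0.4]

```text
time_s: 20.5
ee_pos: [405.2, 316.4, 109.9]
ee_rot: [-179.7, -0.4, 178.9]
force: [-0.7, -0.1, -0.5]
gripper_width: 47.7
gripper_force: 25.0
```

Request:
apply_moves:
  delta_pos:
    - [0, 0, -0.1]
    - [0, 0, -0.2]
    - [0, 0, -0.3]
    - [0, 0, -0.35]
    - [0, 0, -0.37]
    - [0, 0, -0.37]
  rot:
    - [0, 0, 0]
    - [0, 0, 0]
    - [0, 0, 0]
    - [0, 0, 0]
    - [0, 0, 0]
    - [0, 0, 0]
  hand: [0.4, 0.4, 0.4, 0.4, 0.4, 0.4]

```text
time_s: 21.0
ee_pos: [408.4, 318.3, 69.8]
ee_rot: [-180.0, -0.0, 178.8]
force: [-0.4, -0.2, -1.3]
gripper_width: 47.5
gripper_force: 25.0
```

Request:
apply_moves:
  delta_pos:
    - [0, 0, -0.01]
    - [0, 0, -0.02]
    - [0, 0, -0.02]
  rot:
    - [0, 0, 0]
    - [0, 0, 0]
    - [0, 0, 0]
  hand: [0.4, 0.4, 0.4]

```text
time_s: 21.25
ee_pos: [408.4, 318.6, 67.7]
ee_rot: [180.0, 0.0, 178.8]
force: [0.4, -0.3, -1.6]
gripper_width: 48.0
gripper_force: 25.0
```

Request:
apply_moves:
  delta_pos:
    - [0, 0, -0.01]
    - [0, 0, -0.02]
    - [0, 0, -0.03]
    - [0, 0, -0.03]
  rot:
    - [0, 0, 0]
    - [0, 0, 0]
    - [0, 0, 0]
    - [0, 0, 0]
  hand: [0.4, 0.4, 0.4, 0.4]

```text
time_s: 21.58
ee_pos: [408.7, 318.7, 64.9]
ee_rot: [180.0, 0.1, 178.9]
force: [-1.3, -1.3, 6.1]
gripper_width: 47.7
gripper_force: 25.0
```

Request:
apply_moves:
  delta_pos:
    - [0, 0, -0.01]
    - [0, 0, -0.015]
    - [0, 0, -0.015]
  rot:
    - [0, 0, 0]
    - [0, 0, 0]
    - [0, 0, 0]
  hand: [0.4, 0.4, 0.4]

```text
time_s: 21.83
ee_pos: [409.3, 318.8, 64.7]
ee_rot: [179.9, 0.2, 178.9]
force: [-3.2, -3.1, 16.6]
gripper_width: 47.5
gripper_force: 25.0
```

Request:
apply_moves:
  delta_pos:
    - [0, 0, 0.01]
    - [0, 0, 0.01]
    - [0, 0, 0.01]
    - [0, 0, 0.2]
    - [0, 0, 0.5]
    - [0, 0, 0.9]
    - [0, 0, 0.9]
  rot:
    - [0, 0, 0]
    - [0, 0, 0]
    - [0, 0, 0]
    - [0, 0, 0]
    - [0, 0, 0]
    - [0, 0, 0]
    - [0, 0, 0]
  hand: [0.75, 0.75, 0.75, 0.75, 0.75, 0.75, 0.75]

```text
time_s: 22.42
ee_pos: [411.2, 320.7, 176.0]
ee_rot: [179.6, 0.5, 178.8]
force: [1.1, 0.9, 1.2]
gripper_width: 68.5
gripper_force: 0.0
```

```bash
cat > pots.py <<'E'
from h import *
np.set_printoptions(precision=1,suppress=True)
a=viewer.grab_frame('top');g=a['pixels'].astype(int)
sat=g.max(2)-g.min(2)
m=((sat<22)&(g.min(2)>135)).astype(np.uint8)
n,l,st,c=cv2.connectedComponentsWithStats(m,connectivity=4)
for k in range(1,n):
    x,y,w,h,ar=st[k]
    if ar>80 and 8<w<22 and 8<h<22:
        uv=np.array([x+(w-1)/2,y+(h-1)/2]);print('blob',st[k],c[k],onz(a,c[k],83)[:2],onz(a,uv,83)[:2])
for d in spotter.trace(a,'pot_1'):print(np.round(d['box'],1),round(d['score'],2),onz(a,d['box'][:2],83)[:2])
E
python3 pots.py
python3 -c "
import cv2
from h import *
a=viewer.grab_frame('top');b=viewer.grab_frame('side')
A=cv2.resize(a['pixels'][130:280,195:445,::-1],None,fx=1.6,fy=1.6);B=cv2.resize(b['pixels'][140:320,225:465,::-1],None,fx=1.6,fy=1.6)
h=max(A.shape[0],B.shape[0]);A=np.pad(A,((0,h-A.shape[0]),(0,0),(0,0)));B=np.pad(B,((0,h-B.shape[0]),(0,0),(0,0)))
cv2.imwrite('pics/tr.png',np.hstack([A,B]))"
```

```text
blob [259  18  15  12 125] [266.1  23.5] [1217.7  191.4] [1217.7  191.8]
blob [213  19  18   9 108] [221.2  22.7] [1219.8  361.3] [1218.6  360.1]
blob [411 179  21  21 188] [420.5 189.5] [ 586.3 -368.4] [ 588.  -370.3]
blob [323 217  14  14 153] [329.6 223.1] [464.  -54.1] [462.8 -53.9]
blob [285 220  14  14 154] [291.7 226.4] [450.8  75.7] [450.6  76.3]
blob [394 226  14  13 148] [400.7 231.9] [ 437.4 -296.6] [ 437.1 -296.1]
[400.  232.8  16.7  11.7] 0.75 [ 434.3 -294.3]
[267.1 242.9  15.5  16.5] 0.72 [393.2 158.2]
[344.9 165.7   8.4  12.5] 0.61 [ 668.3 -106.2]
[423.8 221.2  21.8  13.9] 0.47 [ 475.4 -376.4]
[328.5 224.7  18.7  16.4] 0.42 [458.6 -50.5]
```

View pics/tr.png

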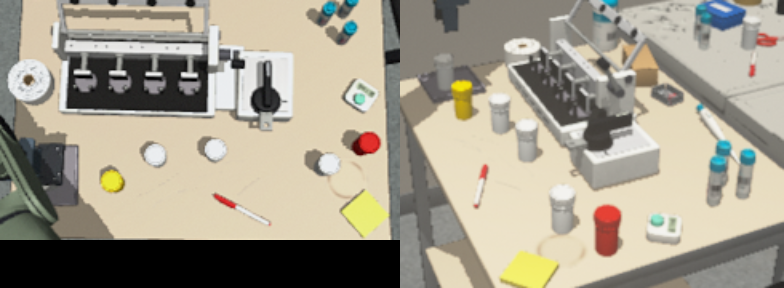

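Left crop: the finished pot stands in the tray. The three white pots are at crop (155,155), (215,149) and (329,164), unmoved. I'll pick up pot A with the jaws closing along x.

Request:
apply_moves:
  delta_pos:
    - [0.04, -0.2, 0]
    - [0.08, -0.4, 0]
    - [0.11, -0.68, 0]
    - [0.11, -0.68, 0]
    - [0.11, -0.68, 0]
  rot:
    - [0, 0, -0.08]
    - [0, 0, -0.16]
    - [0, 0, -0.24]
    - [0, 0, -0.32]
    - [0, 0, -0.348]
  hand: [0.75, 0.75, 0.75, 0.75, 0.75]

```text
time_s: 23.03
ee_pos: [420.2, 234.6, 167.5]
ee_rot: [-179.7, -0.2, 148.5]
force: [-0.3, 0.5, -0.1]
gripper_width: 68.0
gripper_force: 0.0
```

Request:
apply_moves:
  delta_pos:
    - [0.04, -0.2, 0]
    - [0.08, -0.4, 0]
    - [0.11, -0.68, 0]
    - [0.11, -0.68, 0]
    - [0.11, -0.68, 0]
  rot:
    - [0, 0, -0.08]
    - [0, 0, -0.16]
    - [0, 0, -0.24]
    - [0, 0, -0.32]
    - [0, 0, -0.348]
  hand: [0.75, 0.75, 0.75, 0.75, 0.75]

```text
time_s: 23.45
ee_pos: [433.3, 153.2, 167.6]
ee_rot: [-179.7, -0.0, 118.6]
force: [0.8, -0.2, 0.1]
gripper_width: 68.3
gripper_force: 0.0
```

Request:
apply_moves:
  delta_pos:
    - [0.04, -0.2, 0]
    - [0.08, -0.4, 0]
    - [0.11, -0.68, 0]
    - [0.11, -0.68, 0]
    - [0.11, -0.68, 0]
    - [0.11, -0.68, 0]
    - [0.11, -0.68, 0]
  rot:
    - [0, 0, -0.08]
    - [0, 0, -0.16]
    - [0, 0, -0.24]
    - [0, 0, -0.32]
    - [0, 0, -0.348]
    - [0, 0, -0.348]
    - [0, 0, -0.348]
  hand: [0.75, 0.75, 0.75, 0.75, 0.75, 0.75, 0.75]

```text
time_s: 24.03
ee_pos: [446.7, 73.4, 168.2]
ee_rot: [-179.8, 0.0, 89.2]
force: [-0.3, 1.3, -0.1]
gripper_width: 68.2
gripper_force: 0.0
```

Request:
apply_moves:
  delta_pos:
    - [0.035, 0.02, -0.25]
    - [0.035, 0.02, -0.5]
    - [0.035, 0.02, -0.7]
    - [0.035, 0.02, -0.85]
    - [0.035, 0.02, -0.92]
    - [0.035, 0.02, -0.92]
    - [0.035, 0.02, -0.92]
  rot:
    - [0, 0, 0]
    - [0, 0, 0]
    - [0, 0, 0]
    - [0, 0, 0]
    - [0, 0, 0]
    - [0, 0, 0]
    - [0, 0, 0]
  hand: [0.75, 0.75, 0.75, 0.75, 0.75, 0.75, 0.75]

```text
time_s: 24.62
ee_pos: [452.0, 76.3, 59.4]
ee_rot: [-180.0, 0.0, 89.2]
force: [-0.4, -0.0, -0.1]
gripper_width: 68.4
gripper_force: 0.0
```

Request:
apply_moves:
  delta_pos:
    - [0, 0, 0]
    - [0, 0, 0]
    - [0, 0, 0]
    - [0, 0, 0]
    - [0, 0, 0]
    - [0, 0, 0]
    - [0, 0, 0]
  rot:
    - [0, 0, 0]
    - [0, 0, 0]
    - [0, 0, 0]
    - [0, 0, 0]
    - [0, 0, 0]
    - [0, 0, 0]
    - [0, 0, 0]
  hand: [0.4, 0.4, 0.4, 0.4, 0.4, 0.4, 0.4]
  newtons: 40

```text
time_s: 25.2
ee_pos: [452.5, 76.1, 60.4]
ee_rot: [179.9, -0.0, 89.1]
force: [-2.0, -0.2, 6.2]
gripper_width: 47.7
gripper_force: 40.0
```

Request:
apply_moves:
  delta_pos:
    - [0, 0, 0.2]
    - [0, 0, 0.5]
    - [0, 0, 0.8]
    - [0, 0, 1]
    - [0, 0, 1]
    - [0, 0, 1]
  rot:
    - [0, 0, 0]
    - [0, 0, 0]
    - [0, 0, 0]
    - [0, 0, 0]
    - [0, 0, 0]
    - [0, 0, 0]
  hand: [0.4, 0.4, 0.4, 0.4, 0.4, 0.4]

```text
time_s: 25.7
ee_pos: [452.5, 76.1, 180.3]
ee_rot: [179.8, -0.0, 89.1]
force: [0.1, -0.4, -1.3]
gripper_width: 47.2
gripper_force: 40.0
```

```bash
python3 -c "
from h import *
print(env.state()['ee_pos'],env.state()['force'])
b=viewer.grab_frame('side');cv2.imwrite('pics/hold.png',cv2.resize(b['pixels'][130:250,240:380,::-1],None,fx=4,fy=4,interpolation=cv2.INTER_CUBIC))"
```

```text
[452.4760481   76.078473   180.34562421] [ 0.06281672 -0.37227533 -1.28145999]
```

View pics/hold.png

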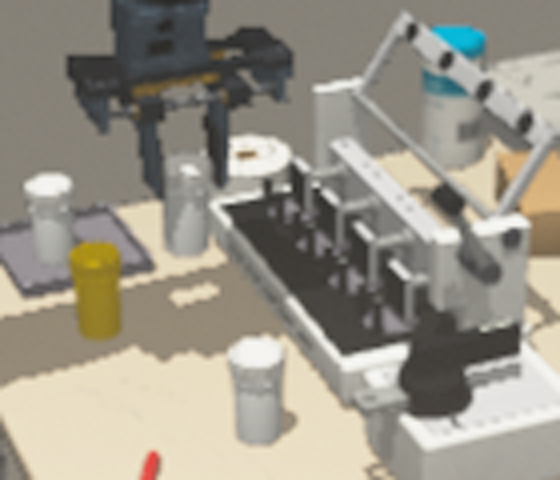

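The pot is held upright at crop (185,200). Presser bar is well back. Now to seat 1.

Request:
apply_moves:
  delta_pos:
    - [0.2, 0.25, 0]
    - [0.4, 0.45, 0]
    - [0.587, 0.685, 0]
    - [0.587, 0.685, 0]
    - [0.587, 0.685, 0]
  rot:
    - [0, 0, 0]
    - [0, 0, 0]
    - [0, 0, 0]
    - [0, 0, 0]
    - [0, 0, 0]
  hand: [0.4, 0.4, 0.4, 0.4, 0.4]

```text
time_s: 26.17
ee_pos: [521.8, 158.9, 176.6]
ee_rot: [-179.7, 0.1, 89.2]
force: [-0.1, -0.7, -1.5]
gripper_width: 47.4
gripper_force: 40.0
```

Request:
apply_moves:
  delta_pos:
    - [0.2, 0.25, 0]
    - [0.4, 0.45, 0]
    - [0.587, 0.685, -0.1]
    - [0.587, 0.685, -0.2]
    - [0.587, 0.685, -0.28]
    - [0.587, 0.685, -0.28]
    - [0.587, 0.685, -0.28]
  rot:
    - [0, 0, 0]
    - [0, 0, 0]
    - [0, 0, 0]
    - [0, 0, 0]
    - [0, 0, 0]
    - [0, 0, 0]
    - [0, 0, 0]
  hand: [0.4, 0.4, 0.4, 0.4, 0.4, 0.4, 0.4]

```text
time_s: 26.75
ee_pos: [591.1, 238.9, 144.6]
ee_rot: [-179.8, 0.1, 89.1]
force: [0.1, -1.0, -1.4]
gripper_width: 47.3
gripper_force: 40.0
```

Request:
apply_moves:
  delta_pos:
    - [0.01, 0, 0]
    - [0.02, 0, 0]
    - [0.02, 0, 0]
  rot:
    - [0, 0, 0]
    - [0, 0, 0]
    - [0, 0, 0]
  hand: [0.4, 0.4, 0.4]

```text
time_s: 27.0
ee_pos: [595.7, 240.0, 147.1]
ee_rot: [179.9, -0.0, 89.1]
force: [-0.0, 0.4, -1.2]
gripper_width: 47.1
gripper_force: 40.0
```

Request:
apply_moves:
  delta_pos:
    - [0.017, 0, -0.015]
    - [0.017, 0, -0.015]
    - [0.017, 0, -0.015]
  rot:
    - [0, 0, 0]
    - [0, 0, 0]
    - [0, 0, 0]
  hand: [0.4, 0.4, 0.4]

```text
time_s: 27.25
ee_pos: [597.4, 240.3, 144.2]
ee_rot: [180.0, -0.0, 89.1]
force: [-0.7, 0.7, -1.9]
gripper_width: 47.7
gripper_force: 40.0
```

Request:
apply_moves:
  delta_pos:
    - [0.017, 0, 0]
    - [0.017, 0, 0]
    - [0.017, 0, 0]
  rot:
    - [0, 0, 0]
    - [0, 0, 0]
    - [0, 0, 0]
  hand: [0.4, 0.4, 0.4]

```text
time_s: 27.5
ee_pos: [599.5, 240.5, 144.1]
ee_rot: [180.0, 0.0, 89.1]
force: [0.2, 0.8, -2.0]
gripper_width: 47.5
gripper_force: 40.0
```

Request:
apply_moves:
  delta_pos:
    - [0.017, 0, 0]
    - [0.017, 0, 0]
    - [0.017, 0, 0]
  rot:
    - [0, 0, 0]
    - [0, 0, 0]
    - [0, 0, 0]
  hand: [0.4, 0.4, 0.4]

```text
time_s: 27.75
ee_pos: [601.5, 240.5, 144.1]
ee_rot: [180.0, -0.0, 89.1]
force: [-0.1, -0.1, -1.5]
gripper_width: 47.6
gripper_force: 40.0
```

Request:
apply_moves:
  delta_pos:
    - [0.017, 0, 0]
    - [0.017, 0, 0]
    - [0.017, 0, 0]
  rot:
    - [0, 0, 0]
    - [0, 0, 0]
    - [0, 0, 0]
  hand: [0.4, 0.4, 0.4]

```text
time_s: 28.0
ee_pos: [603.5, 240.4, 144.1]
ee_rot: [180.0, 0.0, 89.1]
force: [-0.2, -0.0, -0.9]
gripper_width: 47.3
gripper_force: 40.0
```

Request:
apply_moves:
  delta_pos:
    - [0.017, 0, 0]
    - [0.017, 0, 0]
    - [0.017, 0, 0]
  rot:
    - [0, 0, 0]
    - [0, 0, 0]
    - [0, 0, 0]
  hand: [0.4, 0.4, 0.4]

```text
time_s: 28.25
ee_pos: [605.1, 240.4, 144.1]
ee_rot: [-179.9, 0.0, 89.1]
force: [-1.4, 0.0, 0.3]
gripper_width: 47.7
gripper_force: 40.0
```

Request:
apply_moves:
  delta_pos:
    - [0.017, 0, 0]
    - [0.017, 0, 0]
    - [0.017, 0, 0]
  rot:
    - [0, 0, 0]
    - [0, 0, 0]
    - [0, 0, 0]
  hand: [0.4, 0.4, 0.4]

```text
time_s: 28.5
ee_pos: [607.4, 240.4, 144.1]
ee_rot: [-180.0, 0.0, 89.1]
force: [-1.7, -0.1, 0.2]
gripper_width: 47.3
gripper_force: 40.0
```

Request:
apply_moves:
  delta_pos:
    - [0.04, 0, 0]
    - [0.08, 0, 0]
    - [0.12, 0, 0]
    - [0.165, 0, 0]
    - [0.165, 0, 0]
    - [0.165, 0, 0]
    - [0.165, 0, 0]
  rot:
    - [0, 0, 0]
    - [0, 0, 0]
    - [0, 0, 0]
    - [0, 0, 0]
    - [0, 0, 0]
    - [0, 0, 0]
    - [0, 0, 0]
  hand: [0.4, 0.4, 0.4, 0.4, 0.4, 0.4, 0.4]

```text
time_s: 29.08
ee_pos: [627.0, 240.4, 144.0]
ee_rot: [-179.9, 0.0, 89.1]
force: [-5.2, -0.2, 2.2]
gripper_width: 47.4
gripper_force: 40.0
```

```bash
python3 -c "
from h import *
b=viewer.grab_frame('side');cv2.imwrite('pics/press.png',cv2.resize(b['pixels'][120:220,270:380,::-1],None,fx=5,fy=5,interpolation=cv2.INTER_CUBIC))"
```

```text
(no output)
```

View pics/press.png

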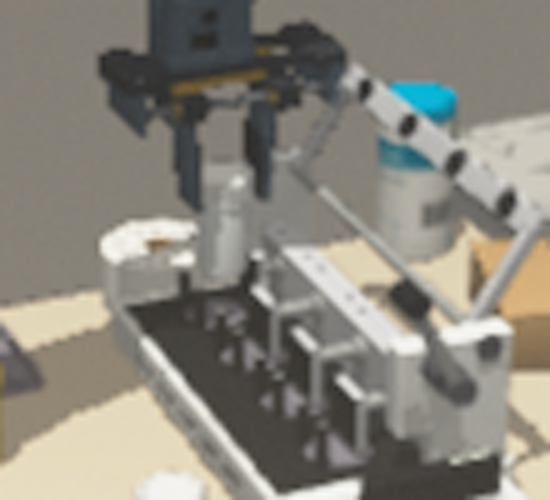

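The jaw is pressed back and the pot at (222,235) is upright. Lowering it now.

Request:
apply_moves:
  delta_pos:
    - [0, 0, -0.06]
    - [0, 0, -0.12]
    - [0, 0, -0.18]
    - [0, 0, -0.24]
    - [0, 0, -0.29]
    - [0, 0, -0.29]
    - [0, 0, -0.29]
  rot:
    - [0, 0, 0]
    - [0, 0, 0]
    - [0, 0, 0]
    - [0, 0, 0]
    - [0, 0, 0]
    - [0, 0, 0]
    - [0, 0, 0]
  hand: [0.4, 0.4, 0.4, 0.4, 0.4, 0.4, 0.4]

```text
time_s: 29.72
ee_pos: [625.9, 240.2, 107.3]
ee_rot: [-179.8, 0.1, 89.1]
force: [-5.3, -0.4, -4.1]
gripper_width: 47.6
gripper_force: 40.0
```

Request:
apply_moves:
  delta_pos:
    - [0, 0, -0.01]
    - [0, 0, -0.02]
    - [0, 0, -0.03]
    - [0, 0, -0.03]
  rot:
    - [0, 0, 0]
    - [0, 0, 0]
    - [0, 0, 0]
    - [0, 0, 0]
  hand: [0.4, 0.4, 0.4, 0.4]

```text
time_s: 30.05
ee_pos: [627.3, 240.5, 105.7]
ee_rot: [180.0, -0.0, 89.1]
force: [-4.3, 0.0, 0.4]
gripper_width: 47.3
gripper_force: 40.0
```

Request:
apply_moves:
  delta_pos:
    - [0, 0, -0.008]
    - [0, 0, -0.012]
    - [0, 0, -0.012]
  rot:
    - [0, 0, 0]
    - [0, 0, 0]
    - [0, 0, 0]
  hand: [0.4, 0.4, 0.4]

```text
time_s: 30.3
ee_pos: [627.4, 240.5, 105.5]
ee_rot: [179.9, -0.0, 89.1]
force: [-5.0, -0.5, 5.2]
gripper_width: 47.1
gripper_force: 40.0
```

Request:
apply_moves:
  delta_pos:
    - [0, 0, 0.005]
    - [-0.02, 0, 0.005]
    - [-0.045, 0, 0.005]
    - [-0.045, 0, 0.005]
    - [-0.045, 0, 0.2]
    - [-0.045, 0, 0.5]
    - [-0.045, 0, 0.9]
    - [-0.045, 0, 0.9]
  rot:
    - [0, 0, 0]
    - [0, 0, 0]
    - [0, 0, 0]
    - [0, 0, 0]
    - [0, 0, 0]
    - [0, 0, 0]
    - [0, 0, 0]
    - [0, 0, 0]
  hand: [0.72, 0.72, 0.72, 0.72, 0.72, 0.72, 0.72, 0.72]

```text
time_s: 30.97
ee_pos: [626.4, 241.8, 220.8]
ee_rot: [179.1, -0.3, 89.1]
force: [0.7, 0.7, 1.4]
gripper_width: 65.7
gripper_force: 0.0
```

Request:
apply_moves:
  delta_pos:
    - [-0.2, -0.25, 0]
    - [-0.4, -0.5, 0]
    - [-0.65, -0.9, 0]
    - [-0.65, -1, 0]
    - [-0.65, -1, 0]
  rot:
    - [0, 0, 0]
    - [0, 0, 0]
    - [0, 0, 0]
    - [0, 0, 0]
    - [0, 0, 0]
  hand: [0.75, 0.75, 0.75, 0.75, 0.75]

```text
time_s: 31.38
ee_pos: [542.9, 116.5, 213.3]
ee_rot: [179.9, 0.1, 88.9]
force: [-0.2, 1.0, -0.2]
gripper_width: 68.5
gripper_force: 0.0
```

Request:
apply_moves:
  delta_pos:
    - [-0.2, -0.25, 0]
    - [-0.4, -0.5, 0]
    - [-0.65, -0.9, 0]
    - [-0.65, -1, 0]
    - [-0.65, -1, 0]
  rot:
    - [0, 0, 0]
    - [0, 0, 0]
    - [0, 0, 0]
    - [0, 0, 0]
    - [0, 0, 0]
  hand: [0.75, 0.75, 0.75, 0.75, 0.75]

```text
time_s: 31.8
ee_pos: [465.4, -2.7, 213.0]
ee_rot: [179.8, 0.1, 88.9]
force: [0.7, 0.4, 0.1]
gripper_width: 68.6
gripper_force: 0.0
```

```bash
cat >> pots.py <<'E'
b=viewer.grab_frame('side')
A=cv2.resize(a['pixels'][125:255,200:390,::-1],None,fx=2,fy=2,interpolation=cv2.INTER_CUBIC);B=cv2.resize(b['pixels'][145:275,245:390,::-1],None,fx=2,fy=2,interpolation=cv2.INTER_CUBIC)
cv2.imwrite('pics/now.png',np.hstack([A,B]))
E
python3 pots.py
```

```text
blob [259  18  15  12 128] [266.1  23.5] [1217.6  191.6] [1217.7  191.8]
blob [213  19  18   9 108] [221.1  22.7] [1219.9  361.6] [1218.6  360.1]
blob [411 179  21  21 190] [420.5 189.5] [ 586.2 -368.5] [ 588.  -370.3]
blob [394 226  14  13 148] [400.7 231.9] [ 437.4 -296.6] [ 437.1 -296.1]
[423.5 219.4  22.3  17.2] 0.67 [ 481.6 -375.6]
[401.  233.6  16.3  12. ] 0.64 [ 431.7 -297.7]
[246.  176.2  17.6  17.5] 0.52 [625.9 240.8]
```

View pics/now.png

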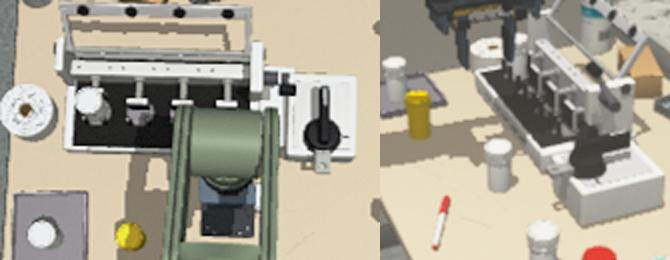

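Seat 1 is loaded at crop (90,104) and the isolator is still off. Pot B next.

Request:
apply_moves:
  delta_pos:
    - [0, -0.2, 0]
    - [-0.01, -0.455, -0.2]
    - [-0.01, -0.455, -0.45]
    - [-0.01, -0.455, -0.6]
    - [-0.01, -0.455, -0.6]
    - [-0.01, -0.455, -0.6]
  rot:
    - [0, 0, 0]
    - [0, 0, 0]
    - [0, 0, 0]
    - [0, 0, 0]
    - [0, 0, 0]
    - [0, 0, 0]
  hand: [0.75, 0.75, 0.75, 0.75, 0.75, 0.75]

```text
time_s: 32.45
ee_pos: [465.5, -53.3, 139.8]
ee_rot: [-179.9, -0.0, 89.2]
force: [0.4, -0.9, -0.1]
gripper_width: 68.5
gripper_force: 0.0
```

Request:
apply_moves:
  delta_pos:
    - [0, 0, -0.2]
    - [0, 0, -0.4]
    - [0, 0, -0.6]
    - [0, 0, -0.68]
    - [0, 0, -0.68]
    - [0, 0, -0.68]
  rot:
    - [0, 0, 0]
    - [0, 0, 0]
    - [0, 0, 0]
    - [0, 0, 0]
    - [0, 0, 0]
    - [0, 0, 0]
  hand: [0.75, 0.75, 0.75, 0.75, 0.75, 0.75]

```text
time_s: 32.95
ee_pos: [466.2, -53.8, 59.7]
ee_rot: [179.9, 0.0, 89.2]
force: [-0.1, 0.3, -0.1]
gripper_width: 68.4
gripper_force: 0.0
```

Request:
apply_moves:
  delta_pos:
    - [0, 0, 0]
    - [0, 0, 0]
    - [0, 0, 0]
    - [0, 0, 0]
    - [0, 0, 0]
    - [0, 0, 0]
    - [0, 0, 0]
  rot:
    - [0, 0, 0]
    - [0, 0, 0]
    - [0, 0, 0]
    - [0, 0, 0]
    - [0, 0, 0]
    - [0, 0, 0]
    - [0, 0, 0]
  hand: [0.4, 0.4, 0.4, 0.4, 0.4, 0.4, 0.4]
  newtons: 40

```text
time_s: 33.53
ee_pos: [465.3, -54.3, 59.7]
ee_rot: [179.9, 0.0, 89.1]
force: [-1.1, 0.5, 6.5]
gripper_width: 47.3
gripper_force: 40.0
```

Request:
apply_moves:
  delta_pos:
    - [0, 0, 0.2]
    - [0, 0, 0.5]
    - [0, 0, 0.8]
    - [0, 0, 1]
    - [0, 0, 1]
    - [0, 0, 1]
  rot:
    - [0, 0, 0]
    - [0, 0, 0]
    - [0, 0, 0]
    - [0, 0, 0]
    - [0, 0, 0]
    - [0, 0, 0]
  hand: [0.4, 0.4, 0.4, 0.4, 0.4, 0.4]

```text
time_s: 34.03
ee_pos: [465.2, -54.3, 179.6]
ee_rot: [179.8, 0.0, 89.1]
force: [0.1, 0.9, -1.9]
gripper_width: 47.2
gripper_force: 40.0
```

Request:
apply_moves:
  delta_pos:
    - [0.2, 0.2, 0]
    - [0.4, 0.4, 0]
    - [0.537, 0.579, 0]
    - [0.537, 0.579, 0]
    - [0.537, 0.579, 0]
  rot:
    - [0, 0, 0]
    - [0, 0, 0]
    - [0, 0, 0]
    - [0, 0, 0]
    - [0, 0, 0]
  hand: [0.4, 0.4, 0.4, 0.4, 0.4]

```text
time_s: 34.45
ee_pos: [528.2, 16.1, 176.1]
ee_rot: [-179.7, 0.0, 89.2]
force: [-0.5, -0.9, -1.8]
gripper_width: 47.3
gripper_force: 40.0
```

Request:
apply_moves:
  delta_pos:
    - [0.2, 0.2, 0]
    - [0.4, 0.4, 0]
    - [0.537, 0.579, -0.1]
    - [0.537, 0.579, -0.2]
    - [0.537, 0.579, -0.288]
    - [0.537, 0.579, -0.288]
    - [0.537, 0.579, -0.288]
    - [0.537, 0.579, -0.288]
  rot:
    - [0, 0, 0]
    - [0, 0, 0]
    - [0, 0, 0]
    - [0, 0, 0]
    - [0, 0, 0]
    - [0, 0, 0]
    - [0, 0, 0]
    - [0, 0, 0]
  hand: [0.4, 0.4, 0.4, 0.4, 0.4, 0.4, 0.4, 0.4]

```text
time_s: 35.12
ee_pos: [593.1, 83.8, 144.4]
ee_rot: [-180.0, 0.0, 89.0]
force: [0.0, 0.0, -1.3]
gripper_width: 47.4
gripper_force: 40.0
```

Request:
apply_moves:
  delta_pos:
    - [0.04, 0, 0]
    - [0.06, 0, 0]
    - [0.06, 0, 0]
    - [0.06, 0, 0]
  rot:
    - [0, 0, 0]
    - [0, 0, 0]
    - [0, 0, 0]
    - [0, 0, 0]
  hand: [0.4, 0.4, 0.4, 0.4]

```text
time_s: 35.45
ee_pos: [600.9, 84.6, 144.5]
ee_rot: [180.0, 0.0, 89.1]
force: [-1.1, 0.2, -0.7]
gripper_width: 47.3
gripper_force: 40.0
```

Request:
apply_moves:
  delta_pos:
    - [0.017, 0, 0]
    - [0.017, 0, 0]
    - [0.017, 0, 0]
  rot:
    - [0, 0, 0]
    - [0, 0, 0]
    - [0, 0, 0]
  hand: [0.4, 0.4, 0.4]

```text
time_s: 35.7
ee_pos: [602.5, 84.8, 144.1]
ee_rot: [-180.0, 0.0, 89.1]
force: [-1.8, 1.0, -0.3]
gripper_width: 47.5
gripper_force: 40.0
```

Request:
apply_moves:
  delta_pos:
    - [0.017, 0, 0]
    - [0.017, 0, 0]
    - [0.017, 0, 0]
  rot:
    - [0, 0, 0]
    - [0, 0, 0]
    - [0, 0, 0]
  hand: [0.4, 0.4, 0.4]

```text
time_s: 35.95
ee_pos: [604.8, 84.8, 144.1]
ee_rot: [-180.0, 0.0, 89.1]
force: [-1.8, 0.0, 0.3]
gripper_width: 47.6
gripper_force: 40.0
```

Request:
apply_moves:
  delta_pos:
    - [0.04, 0, 0]
    - [0.08, 0, 0]
    - [0.12, 0, 0]
    - [0.16, 0, 0]
    - [0.16, 0, 0]
    - [0.16, 0, 0]
    - [0.16, 0, 0]
  rot:
    - [0, 0, 0]
    - [0, 0, 0]
    - [0, 0, 0]
    - [0, 0, 0]
    - [0, 0, 0]
    - [0, 0, 0]
    - [0, 0, 0]
  hand: [0.4, 0.4, 0.4, 0.4, 0.4, 0.4, 0.4]

```text
time_s: 36.53
ee_pos: [623.7, 84.8, 144.0]
ee_rot: [-179.9, 0.0, 89.1]
force: [-4.4, -0.9, 1.9]
gripper_width: 47.6
gripper_force: 40.0
```

Request:
apply_moves:
  delta_pos:
    - [0, 0, -0.06]
    - [0, 0, -0.12]
    - [0, 0, -0.18]
    - [0, 0, -0.24]
    - [0, 0, -0.3]
    - [0, 0, -0.31]
    - [0, 0, -0.32]
    - [0, 0, -0.32]
  rot:
    - [0, 0, 0]
    - [0, 0, 0]
    - [0, 0, 0]
    - [0, 0, 0]
    - [0, 0, 0]
    - [0, 0, 0]
    - [0, 0, 0]
    - [0, 0, 0]
  hand: [0.4, 0.4, 0.4, 0.4, 0.4, 0.4, 0.4, 0.4]

```text
time_s: 37.2
ee_pos: [623.5, 84.8, 104.9]
ee_rot: [-179.9, 0.0, 89.1]
force: [-5.5, 0.3, -0.7]
gripper_width: 47.0
gripper_force: 40.0
```

Request:
apply_moves:
  delta_pos:
    - [0, 0, -0.008]
    - [0, 0, -0.012]
    - [0, 0, -0.012]
  rot:
    - [0, 0, 0]
    - [0, 0, 0]
    - [0, 0, 0]
  hand: [0.4, 0.4, 0.4]

```text
time_s: 37.45
ee_pos: [623.5, 84.8, 104.8]
ee_rot: [-179.9, 0.0, 89.1]
force: [-7.1, 0.1, 7.0]
gripper_width: 47.4
gripper_force: 40.0
```

Request:
apply_moves:
  delta_pos:
    - [0, 0, 0.005]
    - [-0.02, 0, 0.005]
    - [-0.045, 0, 0.005]
    - [-0.045, 0, 0.005]
    - [-0.045, 0, 0.2]
    - [-0.045, 0, 0.5]
    - [-0.045, 0, 0.9]
    - [-0.045, 0, 0.9]
  rot:
    - [0, 0, 0]
    - [0, 0, 0]
    - [0, 0, 0]
    - [0, 0, 0]
    - [0, 0, 0]
    - [0, 0, 0]
    - [0, 0, 0]
    - [0, 0, 0]
  hand: [0.72, 0.72, 0.72, 0.72, 0.72, 0.72, 0.72, 0.72]

```text
time_s: 38.12
ee_pos: [623.4, 85.3, 220.3]
ee_rot: [179.1, -0.1, 89.1]
force: [0.5, 0.2, 2.2]
gripper_width: 65.5
gripper_force: 0.0
```

Request:
apply_moves:
  delta_pos:
    - [-0.3, -0.1, 0]
    - [-0.6, -0.25, 0]
    - [-1, -0.4, 0]
    - [-1, -0.5, 0]
    - [-1, -0.5, 0]
  rot:
    - [0, 0, 0]
    - [0, 0, 0]
    - [0, 0, 0]
    - [0, 0, 0]
    - [0, 0, 0]
  hand: [0.75, 0.75, 0.75, 0.75, 0.75]

```text
time_s: 38.53
ee_pos: [496.8, 22.9, 213.0]
ee_rot: [179.9, 0.1, 89.0]
force: [0.0, -0.1, 0.8]
gripper_width: 68.2
gripper_force: 0.0
```

Request:
apply_moves:
  delta_pos:
    - [-0.2, -0.3, 0]
    - [-0.4, -0.6, 0]
    - [-0.5, -0.9, 0]
    - [-0.5, -0.9, 0]
  rot:
    - [0, 0, 0]
    - [0, 0, 0]
    - [0, 0, 0]
    - [0, 0, 0]
  hand: [0.75, 0.75, 0.75, 0.75]

```text
time_s: 38.87
ee_pos: [438.0, -88.3, 212.8]
ee_rot: [179.9, 0.2, 88.8]
force: [-0.2, -0.2, -0.6]
gripper_width: 68.2
gripper_force: 0.0
```

```bash
python3 pots.py
```

```text
blob [259  18  15  12 127] [266.1  23.5] [1217.6  191.4] [1217.7  191.8]
blob [213  19  18   9 106] [221.3  22.7] [1219.8  361. ] [1218.6  360.1]
blob [411 179  21  21 192] [420.5 189.4] [ 586.6 -368.5] [ 588.  -370.3]
blob [394 226  14  13 148] [400.7 231.9] [ 437.4 -296.6] [ 437.1 -296.1]
[423.9 220.6  23.2  17.3] 0.75 [ 477.4 -376.8]
[290.1 177.9  17.9  20.8] 0.54 [621.8  85.6]
[402.2 233.4  14.   15.7] 0.51 [ 432.4 -301.8]
[246.2 175.9  16.6  16.1] 0.45 [627.  240.1]
[267.  243.9  15.2  12.5] 0.45 [389.7 158.4]
```

View pics/now.png

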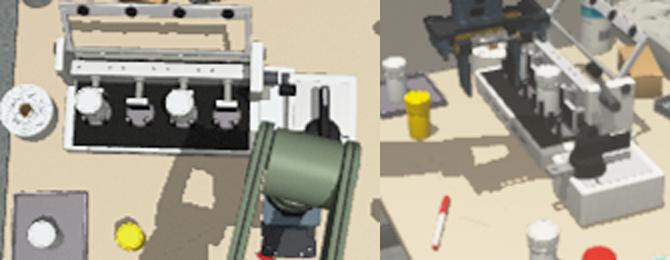

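Seats 1 and 3 are loaded at crop (90,104) and (180,104). Going for pot C.

Request:
apply_moves:
  delta_pos:
    - [0, -0.3, 0]
    - [0, -0.6, 0]
    - [0, -0.89, 0]
    - [0, -0.89, 0]
  rot:
    - [0, 0, 0]
    - [0, 0, 0]
    - [0, 0, 0]
    - [0, 0, 0]
  hand: [0.75, 0.75, 0.75, 0.75]

```text
time_s: 39.35
ee_pos: [441.1, -193.8, 212.3]
ee_rot: [179.9, 0.2, 89.0]
force: [0.3, -0.1, 0.7]
gripper_width: 68.5
gripper_force: 0.0
```

Request:
apply_moves:
  delta_pos:
    - [0, -0.3, 0]
    - [0, -0.6, 0]
    - [0, -0.89, -0.2]
    - [0, -0.89, -0.45]
    - [0, -0.89, -0.6]
    - [0, -0.89, -0.6]
    - [0, -0.89, -0.6]
    - [0, -0.89, -0.6]
  rot:
    - [0, 0, 0]
    - [0, 0, 0]
    - [0, 0, 0]
    - [0, 0, 0]
    - [0, 0, 0]
    - [0, 0, 0]
    - [0, 0, 0]
    - [0, 0, 0]
  hand: [0.75, 0.75, 0.75, 0.75, 0.75, 0.75, 0.75, 0.75]

```text
time_s: 40.02
ee_pos: [440.5, -296.3, 141.4]
ee_rot: [179.9, 0.1, 89.2]
force: [0.9, 0.1, 0.2]
gripper_width: 68.4
gripper_force: 0.0
```

Request:
apply_moves:
  delta_pos:
    - [-0.02, 0, -0.2]
    - [-0.02, 0, -0.4]
    - [-0.02, 0, -0.6]
    - [-0.02, 0, -0.68]
    - [-0.02, 0, -0.68]
    - [-0.02, 0, -0.68]
  rot:
    - [0, 0, 0]
    - [0, 0, 0]
    - [0, 0, 0]
    - [0, 0, 0]
    - [0, 0, 0]
    - [0, 0, 0]
  hand: [0.75, 0.75, 0.75, 0.75, 0.75, 0.75]

```text
time_s: 40.52
ee_pos: [437.5, -297.0, 59.9]
ee_rot: [179.9, 0.1, 89.2]
force: [0.2, 0.3, 0.2]
gripper_width: 68.6
gripper_force: 0.0
```

Request:
apply_moves:
  delta_pos:
    - [0, 0, 0]
    - [0, 0, 0]
    - [0, 0, 0]
    - [0, 0, 0]
    - [0, 0, 0]
    - [0, 0, 0]
    - [0, 0, 0]
  rot:
    - [0, 0, 0]
    - [0, 0, 0]
    - [0, 0, 0]
    - [0, 0, 0]
    - [0, 0, 0]
    - [0, 0, 0]
    - [0, 0, 0]
  hand: [0.4, 0.4, 0.4, 0.4, 0.4, 0.4, 0.4]
  newtons: 40

```text
time_s: 41.1
ee_pos: [436.9, -297.3, 59.8]
ee_rot: [179.9, 0.1, 89.1]
force: [0.5, -0.4, 5.6]
gripper_width: 47.2
gripper_force: 40.0
```

Request:
apply_moves:
  delta_pos:
    - [0, 0, 0.2]
    - [0, 0, 0.5]
    - [0, 0, 0.8]
    - [0, 0, 1]
    - [0, 0, 1]
    - [0, 0, 1]
  rot:
    - [0, 0, 0]
    - [0, 0, 0]
    - [0, 0, 0]
    - [0, 0, 0]
    - [0, 0, 0]
    - [0, 0, 0]
  hand: [0.4, 0.4, 0.4, 0.4, 0.4, 0.4]

```text
time_s: 41.6
ee_pos: [436.6, -297.1, 179.6]
ee_rot: [179.9, 0.1, 89.1]
force: [-0.1, 0.0, -1.0]
gripper_width: 47.9
gripper_force: 40.0
```

Request:
apply_moves:
  delta_pos:
    - [0.1, 0.25, 0]
    - [0.2, 0.5, 0]
    - [0.2, 0.85, 0]
    - [0.2, 0.85, 0]
  rot:
    - [0, 0, 0]
    - [0, 0, 0]
    - [0, 0, 0]
    - [0, 0, 0]
  hand: [0.4, 0.4, 0.4, 0.4]

```text
time_s: 41.93
ee_pos: [458.2, -188.5, 176.1]
ee_rot: [-179.6, -0.4, 89.3]
force: [-0.6, -0.4, -1.5]
gripper_width: 47.6
gripper_force: 40.0
```

Request:
apply_moves:
  delta_pos:
    - [0.1, 0.3, 0]
    - [0.2, 0.6, 0]
    - [0.2, 0.85, 0]
    - [0.2, 0.85, 0]
  rot:
    - [0, 0, 0]
    - [0, 0, 0]
    - [0, 0, 0]
    - [0, 0, 0]
  hand: [0.4, 0.4, 0.4, 0.4]

```text
time_s: 42.27
ee_pos: [482.7, -88.2, 176.4]
ee_rot: [-179.7, -0.2, 89.4]
force: [-0.2, 0.6, -1.7]
gripper_width: 47.8
gripper_force: 40.0
```

Request:
apply_moves:
  delta_pos:
    - [0.1, 0.3, 0]
    - [0.2, 0.6, 0]
    - [0.45, 0.83, 0]
    - [0.45, 0.83, 0]
  rot:
    - [0, 0, 0]
    - [0, 0, 0]
    - [0, 0, 0]
    - [0, 0, 0]
  hand: [0.4, 0.4, 0.4, 0.4]

```text
time_s: 42.6
ee_pos: [541.7, 10.6, 176.8]
ee_rot: [179.9, -0.1, 89.3]
force: [0.5, 0.2, -0.2]
gripper_width: 47.5
gripper_force: 40.0
```

Request:
apply_moves:
  delta_pos:
    - [0.2, 0, 0]
    - [0.445, 0, -0.05]
    - [0.445, 0, -0.1]
    - [0.445, 0, -0.2]
    - [0.445, 0, -0.288]
    - [0.445, 0, -0.288]
    - [0.445, 0, -0.288]
    - [0.445, 0, -0.288]
  rot:
    - [0, 0, 0]
    - [0, 0, 0]
    - [0, 0, 0]
    - [0, 0, 0]
    - [0, 0, 0]
    - [0, 0, 0]
    - [0, 0, 0]
    - [0, 0, 0]
  hand: [0.4, 0.4, 0.4, 0.4, 0.4, 0.4, 0.4, 0.4]

```text
time_s: 43.27
ee_pos: [591.4, 6.5, 144.1]
ee_rot: [-180.0, 0.0, 89.1]
force: [0.1, 1.0, -0.7]
gripper_width: 47.2
gripper_force: 40.0
```

Request:
apply_moves:
  delta_pos:
    - [0.03, 0, 0]
    - [0.06, 0, 0]
    - [0.06, 0, 0]
    - [0.06, 0, 0]
  rot:
    - [0, 0, 0]
    - [0, 0, 0]
    - [0, 0, 0]
    - [0, 0, 0]
  hand: [0.4, 0.4, 0.4, 0.4]

```text
time_s: 43.6
ee_pos: [598.9, 6.8, 144.5]
ee_rot: [180.0, 0.0, 89.1]
force: [-0.6, -0.1, -1.0]
gripper_width: 47.3
gripper_force: 40.0
```

Request:
apply_moves:
  delta_pos:
    - [0.017, 0, 0]
    - [0.017, 0, 0]
    - [0.017, 0, 0]
  rot:
    - [0, 0, 0]
    - [0, 0, 0]
    - [0, 0, 0]
  hand: [0.4, 0.4, 0.4]

```text
time_s: 43.85
ee_pos: [600.7, 6.8, 144.2]
ee_rot: [-180.0, 0.0, 89.1]
force: [-1.9, 1.1, 0.3]
gripper_width: 47.8
gripper_force: 40.0
```

Request:
apply_moves:
  delta_pos:
    - [0.017, 0, 0]
    - [0.017, 0, 0]
    - [0.017, 0, 0]
  rot:
    - [0, 0, 0]
    - [0, 0, 0]
    - [0, 0, 0]
  hand: [0.4, 0.4, 0.4]

```text
time_s: 44.1
ee_pos: [602.8, 6.8, 144.1]
ee_rot: [-180.0, 0.0, 89.1]
force: [-2.1, -0.1, 0.9]
gripper_width: 47.7
gripper_force: 40.0
```

Onset is about 599.5, so the seat is near x = 616.5 and the press target is 622.5.

Request:
apply_moves:
  delta_pos:
    - [0.04, 0, 0]
    - [0.08, 0, 0]
    - [0.12, 0, 0]
    - [0.165, 0, 0]
    - [0.165, 0, 0]
    - [0.165, 0, 0]
    - [0.165, 0, 0]
  rot:
    - [0, 0, 0]
    - [0, 0, 0]
    - [0, 0, 0]
    - [0, 0, 0]
    - [0, 0, 0]
    - [0, 0, 0]
    - [0, 0, 0]
  hand: [0.4, 0.4, 0.4, 0.4, 0.4, 0.4, 0.4]

```text
time_s: 44.68
ee_pos: [622.3, 6.8, 143.9]
ee_rot: [-179.9, 0.0, 89.1]
force: [-4.7, -0.1, 2.0]
gripper_width: 47.2
gripper_force: 40.0
```

Request:
apply_moves:
  delta_pos:
    - [0, 0, -0.06]
    - [0, 0, -0.12]
    - [0, 0, -0.18]
    - [0, 0, -0.24]
    - [0, 0, -0.3]
    - [0, 0, -0.31]
    - [0, 0, -0.32]
    - [0, 0, -0.32]
  rot:
    - [0, 0, 0]
    - [0, 0, 0]
    - [0, 0, 0]
    - [0, 0, 0]
    - [0, 0, 0]
    - [0, 0, 0]
    - [0, 0, 0]
    - [0, 0, 0]
  hand: [0.4, 0.4, 0.4, 0.4, 0.4, 0.4, 0.4, 0.4]

```text
time_s: 45.35
ee_pos: [622.1, 6.9, 105.0]
ee_rot: [-179.9, -0.0, 89.1]
force: [-5.8, -0.1, -0.5]
gripper_width: 47.4
gripper_force: 40.0
```

Request:
apply_moves:
  delta_pos:
    - [0, 0, -0.008]
    - [0, 0, -0.012]
    - [0, 0, -0.012]
  rot:
    - [0, 0, 0]
    - [0, 0, 0]
    - [0, 0, 0]
  hand: [0.4, 0.4, 0.4]

```text
time_s: 45.6
ee_pos: [622.2, 6.9, 104.9]
ee_rot: [-179.9, -0.0, 89.1]
force: [-6.9, 1.2, 6.4]
gripper_width: 47.6
gripper_force: 40.0
```

Request:
apply_moves:
  delta_pos:
    - [0, 0, 0.005]
    - [-0.02, 0, 0.005]
    - [-0.045, 0, 0.005]
    - [-0.045, 0, 0.005]
    - [-0.045, 0, 0.2]
    - [-0.045, 0, 0.5]
    - [-0.045, 0, 1]
    - [-0.045, 0, 1]
  rot:
    - [0, 0, 0]
    - [0, 0, 0]
    - [0, 0, 0]
    - [0, 0, 0]
    - [0, 0, 0]
    - [0, 0, 0]
    - [0, 0, 0]
    - [0, 0, 0]
  hand: [0.72, 0.72, 0.72, 0.72, 0.72, 0.72, 0.72, 0.72]

```text
time_s: 46.27
ee_pos: [620.6, 6.8, 230.0]
ee_rot: [179.4, -0.0, 89.1]
force: [0.9, -0.5, 0.6]
gripper_width: 65.8
gripper_force: 0.0
```

Request:
apply_moves:
  delta_pos:
    - [-0.3, 0, 0]
    - [-0.6, 0, 0]
    - [-1, 0, 0.3]
    - [-1, 0, 0.5]
    - [-1, 0, 0.5]
  rot:
    - [0, 0, 0]
    - [0, 0, 0]
    - [0, 0, 0]
    - [0, 0, 0]
    - [0, 0, 0]
  hand: [0.6, 0.6, 0.6, 0.6, 0.6]

```text
time_s: 46.68
ee_pos: [498.1, 6.8, 291.1]
ee_rot: [179.2, -0.0, 89.1]
force: [0.3, 0.1, 0.4]
gripper_width: 54.6
gripper_force: 0.0
```

Request:
apply_moves:
  delta_pos:
    - [-0.3, 0, 0]
    - [-0.6, 0, 0]
    - [-0.8, 0, 0]
    - [-0.8, 0, 0]
    - [-0.8, 0, 0]
    - [-0.8, 0, 0]
    - [-0.8, 0, 0]
  rot:
    - [0, 0, 0.08]
    - [0, 0, 0.16]
    - [0, 0, 0.24]
    - [0, 0, 0.32]
    - [0, 0, 0.4]
    - [0, 0, 0.48]
    - [0, 0, 0.523]
  hand: [0.5, 0.5, 0.5, 0.5, 0.5, 0.5, 0.5]

```text
time_s: 47.27
ee_pos: [402.5, 6.8, 285.0]
ee_rot: [179.8, 0.2, 134.4]
force: [0.8, 0.4, 0.5]
gripper_width: 45.4
gripper_force: 0.0
```

Request:
apply_moves:
  delta_pos:
    - [0, -0.3, 0]
    - [0, -0.6, 0]
    - [0, -0.8, 0]
    - [0, -0.8, 0]
    - [0, -0.8, 0]
    - [0, -0.8, 0]
    - [0, -0.8, 0]
    - [0, -0.8, 0]
  rot:
    - [0, 0, 0.08]
    - [0, 0, 0.16]
    - [0, 0, 0.24]
    - [0, 0, 0.32]
    - [0, 0, 0.4]
    - [0, 0, 0.48]
    - [0, 0, 0.523]
    - [0, 0, 0.523]
  hand: [0.47, 0.47, 0.47, 0.47, 0.47, 0.47, 0.47, 0.47]

```text
time_s: 47.93
ee_pos: [402.5, -89.7, 284.7]
ee_rot: [-180.0, 0.2, 179.1]
force: [0.2, -0.7, -0.7]
gripper_width: 43.1
gripper_force: 0.0
```

```bash
python3 pots.py
python3 - <<'E'
from h import *
b=viewer.grab_frame('side')
print(env.state()['ee_pos'],proj(b,[618,-90,213]))
cv2.imwrite('pics/seat.png',cv2.resize(b['pixels'][140:245,270:390,::-1],None,fx=5,fy=5,interpolation=cv2.INTER_CUBIC))
E
```

```text
blob [213  18  18  10 109] [221.2  22.7] [1220.1  361.3] [1220.7  360.2]
blob [259  18  15  12 127] [266.1  23.5] [1217.6  191.4] [1217.7  191.8]
blob [411 179  21  21 189] [420.4 189.4] [ 586.5 -368.3] [ 588.  -370.3]
[422.2 221.6  22.5  17.1] 0.69 [ 473.9 -370.9]
[289.9 178.   16.6  17.2] 0.65 [621.4  86.3]
[267.4 244.2  11.5  12.2] 0.61 [388.7 157. ]
[304.  165.6 149.8  81. ] 0.54 [666.9  37.7]
[311.2 179.2  13.4  12.4] 0.5 [618.   11.5]
[245.8 177.8  18.2  18.3] 0.46 [620.1 241.2]
[401.78445069 -89.23745295 284.45777903] [350.9417837  178.77059392]
```

View pics/seat.png

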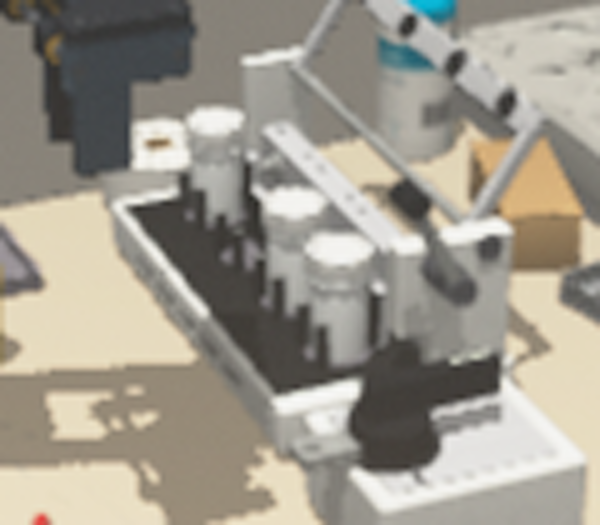

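All four places check out: pots stand in seats 1, 3 and 4 (crop (215,160), (292,245), (338,290)), and seat 2 is empty. The raised knob is at (410,195). Lowering the lever now.

Request:
apply_moves:
  delta_pos:
    - [0.3, 0, 0]
    - [0.6, 0, 0]
    - [0.92, 0, 0]
    - [0.92, 0, 0]
    - [0.92, 0, 0]
  rot:
    - [0, 0, 0]
    - [0, 0, 0]
    - [0, 0, 0]
    - [0, 0, 0]
    - [0, 0, 0]
  hand: [0.48, 0.48, 0.48, 0.48, 0.48]

```text
time_s: 48.55
ee_pos: [513.1, -89.0, 283.1]
ee_rot: [180.0, -0.1, 179.0]
force: [-0.5, 0.3, 0.1]
gripper_width: 43.7
gripper_force: 0.0
```

Request:
apply_moves:
  delta_pos:
    - [0.3, -0.005, 0]
    - [0.6, -0.005, 0]
    - [0.92, -0.005, 0]
    - [0.92, -0.005, -0.2]
    - [0.92, -0.005, -0.4]
    - [0.92, -0.005, -0.6]
    - [0.92, -0.005, -0.7]
    - [0.92, -0.005, -0.7]
    - [0.92, -0.005, -0.7]
  rot:
    - [0, 0, 0]
    - [0, 0, 0]
    - [0, 0, 0]
    - [0, 0, 0]
    - [0, 0, 0]
    - [0, 0, 0]
    - [0, 0, 0]
    - [0, 0, 0]
    - [0, 0, 0]
  hand: [0.48, 0.48, 0.48, 0.48, 0.48, 0.48, 0.48, 0.48, 0.48]

```text
time_s: 49.3
ee_pos: [621.2, -89.8, 200.6]
ee_rot: [180.0, -0.0, 179.0]
force: [0.7, -0.1, 1.2]
gripper_width: 44.0
gripper_force: 0.0
```

Request:
apply_moves:
  delta_pos:
    - [0, 0, 0]
    - [0, 0, 0]
    - [0, 0, 0]
    - [0, 0, 0]
    - [0, 0, 0]
    - [0, 0, 0]
  rot:
    - [0, 0, 0]
    - [0, 0, 0]
    - [0, 0, 0]
    - [0, 0, 0]
    - [0, 0, 0]
    - [0, 0, 0]
  hand: [0.1, 0.1, 0.1, 0.1, 0.1, 0.1]
  newtons: 20

```text
time_s: 49.8
ee_pos: [622.7, -91.0, 202.1]
ee_rot: [-179.9, 0.2, 179.0]
force: [-0.9, -4.8, 7.1]
gripper_width: 28.1
gripper_force: 20.0
```

Request:
apply_moves:
  delta_pos:
    - [-0.083, -0.005, -0.039]
    - [-0.154, -0.005, -0.086]
    - [-0.22, -0.005, -0.14]
    - [-0.278, -0.005, -0.2]
    - [-0.329, -0.005, -0.269]
    - [-0.372, -0.005, -0.343]
    - [-0.404, -0.005, -0.422]
    - [-0.428, -0.005, -0.503]
    - [-0.442, -0.005, -0.587]
    - [-0.445, -0.005, -0.66]
  rot:
    - [0, 0, 0]
    - [0, 0, 0]
    - [0, 0, 0]
    - [0, 0, 0]
    - [0, 0, 0]
    - [0, 0, 0]
    - [0, 0, 0]
    - [0, 0, 0]
    - [0, 0, 0]
    - [0, 0, 0]
  hand: [0.1, 0.1, 0.1, 0.1, 0.1, 0.1, 0.1, 0.1, 0.1, 0.1]

```text
time_s: 50.63
ee_pos: [569.4, -90.3, 120.7]
ee_rot: [180.0, 0.1, 179.0]
force: [2.2, 0.5, 21.3]
gripper_width: 27.7
gripper_force: 20.0
```

Request:
apply_moves:
  delta_pos:
    - [0, 0, -0.01]
    - [0, 0, -0.02]
    - [0, 0, -0.02]
    - [0, 0, -0.02]
  rot:
    - [0, 0, 0]
    - [0, 0, 0]
    - [0, 0, 0]
    - [0, 0, 0]
  hand: [0.1, 0.1, 0.1, 0.1]

```text
time_s: 50.97
ee_pos: [569.3, -90.3, 120.0]
ee_rot: [180.0, 0.1, 179.0]
force: [0.8, 0.4, 13.9]
gripper_width: 27.9
gripper_force: 20.0
```

Request:
apply_moves:
  delta_pos:
    - [0, 0, 0]
    - [0, 0, 0]
    - [0, 0, 0]
    - [0, 0, 0.3]
    - [0, 0, 0.7]
    - [0, 0, 1]
    - [0, 0, 1]
  rot:
    - [0, 0, 0]
    - [0, 0, 0]
    - [0, 0, 0]
    - [0, 0, 0]
    - [0, 0, 0]
    - [0, 0, 0]
    - [0, 0, 0]
  hand: [0.46, 0.46, 0.46, 0.46, 0.46, 0.46, 0.46]

```text
time_s: 51.55
ee_pos: [572.0, -91.0, 246.1]
ee_rot: [-179.9, 0.7, 179.0]
force: [1.2, -0.9, 0.9]
gripper_width: 41.8
gripper_force: 0.0
```

Request:
apply_moves:
  delta_pos:
    - [-0.3, 0, 0]
    - [-0.6, 0, 0]
    - [-1, 0, 0]
    - [-1, 0, 0]
    - [-1, 0, 0]
  rot:
    - [0, 0, 0]
    - [0, 0, 0]
    - [0, 0, 0]
    - [0, 0, 0]
    - [0, 0, 0]
  hand: [0.46, 0.46, 0.46, 0.46, 0.46]

```text
time_s: 51.97
ee_pos: [445.7, -90.0, 237.9]
ee_rot: [180.0, -0.2, 179.0]
force: [-0.7, 0.0, -0.2]
gripper_width: 41.9
gripper_force: 0.0
```

Request:
apply_moves:
  delta_pos:
    - [-0.3, 0.3, 0]
    - [-0.6, 0.6, 0]
    - [-0.8, 1, 0]
    - [-0.8, 1, 0]
    - [-0.8, 1, 0]
    - [-0.8, 1, 0]
  rot:
    - [0, 0, 0]
    - [0, 0, 0]
    - [0, 0, 0]
    - [0, 0, 0]
    - [0, 0, 0]
    - [0, 0, 0]
  hand: [0.46, 0.46, 0.46, 0.46, 0.46, 0.46]

```text
time_s: 52.47
ee_pos: [353.4, 30.6, 238.7]
ee_rot: [-180.0, 0.0, 179.2]
force: [0.1, -0.1, 0.5]
gripper_width: 42.0
gripper_force: 0.0
```

Run:
```python
from h import *
a=viewer.grab_frame('top');b=viewer.grab_frame('side')
A=cv2.resize(a['pixels'][130:280,195:445,::-1],None,fx=1.6,fy=1.6,interpolation=cv2.INTER_CUBIC);B=cv2.resize(b['pixels'][140:245,270:400,::-1],None,fx=3,fy=3,interpolation=cv2.INTER_CUBIC)
C=cv2.resize(a['pixels'][160:220,330:390,::-1],None,fx=3,fy=3,interpolation=cv2.INTER_CUBIC)
I=np.zeros((430,800,3),np.uint8);I[:240,:400]=A;I[:315,405:795]=B;I[245:425,:180]=C
cv2.imwrite('pics/end.png',I)
for n in('roll','bench_timer','pad','isolator_hole','hasp_hole','lever_knob'):
    for p in(a,b):print(n,[np.round(d['position'],1) for d in spotter.landmark_of(p,n)][:1])
g=cv2.cvtColor(a['pixels'],cv2.COLOR_RGB2GRAY);print(g[184:193,334:348])
```

```text
roll [array([213.3, 181.5])]
roll [array([298., 178.])]
bench_timer [array([423.3, 190.4])]
bench_timer [array([389., 289.])]
pad [array([422.9, 261.4])]
pad [array([305.2, 307.6])]
isolator_hole [array([363.2, 206.8])]
isolator_hole [array([333. , 232.9])]
hasp_hole [array([361.7, 209.4])]
hasp_hole [array([333.5, 228. ])]
lever_knob [array([343.2, 183.9])]
lever_knob [array([338. , 199.9])]
[[162 158 225 239 238 243 198 181 187 142 207 240 199 212]
 [161 161 226 245 228 214 158 175 206 148 173 238 203 217]
 [160 161 181 179 131 101  73  93 113  79  81 124 159 219]
 [162 162 165 123  61  32  32  29  22  22  22   8 160 227]
 [164 163 167 124  63  44  49  48  44  41  35  20 170 230]
 [165 165 168 125  54  29  34  38  37  37  34  20 170 229]
 [159 165 168 122  48  11  15  16  23  23  20   9 169 228]
 [230 188 159 128 107 109 111  90  51  34  44  90 164 224]
 [238 231 228 228 229 231 234 185 132 138 205 230 219 226]]
```

View pics/end.png

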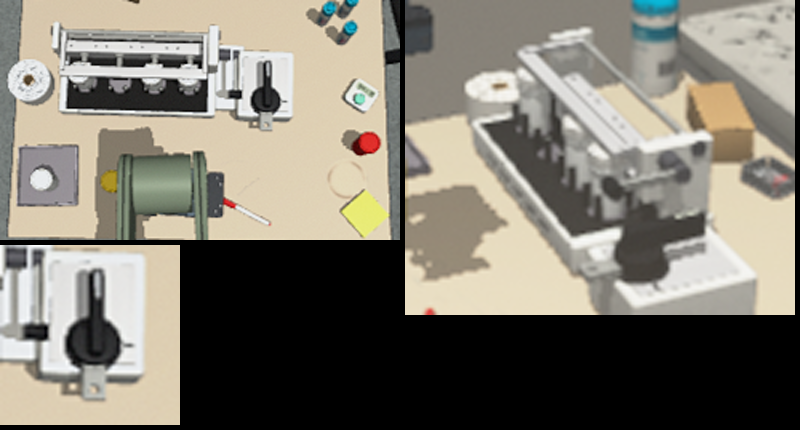

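The lever knob's pixels match the starting image, so it is fully lowered. The isolator is off with its tail over the hasp, the pots are seated, and the bystanders are unmoved. Handing in.

```bash
python3 -c "
from workcell import env
print(env.job_done())"
```

```text
the job is handed in; nothing more can be done
None
```

The batch is changed and handed in: isolator off and lined up with the hasp for your padlock, finished pot in the grey tray, the three bench pots loaded in seats 1, 3 and 4 (seat 2 is empty), clamp lever fully lowered, and the label roll, timer and note pad not shifted.

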